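# Swing out the prop leg of the flange rest and set the flange on it

## Task

Get the flange rest ready: push its folding prop leg out, gently (never with more than 20 newtons), until it presses firmly on its stop screw, and leave it there against the stop. Then take the steel flange by its neck and set it down gently on the rest, neck up, so that it lies level on both the cross bar and the swung-out leg. Leave the other things on the bench where they are.

Things in the scene. Friction and masses are not known exactly. Their poses are not given: they have to be found in the camera images.
- rest: folding flange rest of bare steel, fixed to the bench. Origin: on the bench (z=0) under the middle of the cross bar. In its own frame: cross bar along y, 130 long (y -65..65), 16 wide (x -8..8), z 56..80, on two pillars 16 wide at y=+-50; base plate 10 thick, x -100..30, y -75..75; the leg's upright hinge axis at x=-20, y=0. A good place for the flange's centre is about x=-35, y=0, and its underside then is at z=80.
- leg_hinge (a point): the point on the upright hinge axis of the prop leg at the height of the leg's top (80 above the bench); it is fixed to the rest and its axes are the rest's axes.
- leg (a joint): prop leg's angle in rad: 0 = folded, lying along the rest's +y, parallel to the cross bar; grows counter-clockwise seen from above; at pi/2 it points to the rest's -x. Starts between 0 and 0.45; its stop screw is met between about 1.3 and 1.8, depending on how the screw is set (the hinge itself turns to 2.1 and never beyond). Drag of the hinge about 0.35 N m (2.7 N at the foot); it stays where it is left.
- leg_foot (a point): middle of the leg's upright foot post at its far end: a 16 x 16 post, from 4 to 76 above the bench, this point 40 above the bench and 130 from the hinge axis. The leg's beam is 14 wide, z 56..80, and runs from the hinge axis to 135 out. Axes turn with the leg: y points outward along the leg, -x is the way it swings out. Push the post on its +x side, which is free: even when folded the post stands 57 beyond the end of the cross bar.
- leg_face (a point): point on the beam's leading side face (7 from its middle line), 35 out from the hinge axis and 66 above the bench, where the stop screw's tip meets it. Axes as for leg_foot: the leg is home when the stop's tip, seen in this frame, has x = 0 (negative before).
- stop: adjustable rigid stop, set anew each time: steel block 22 x 24 x 58 clamped on the rest's base plate, with a level 8 mm screw. Origin: tip of the screw, 66 above the bench, about 35 from the hinge axis on the rest's -x side; y axis = along the screw, out of its tip. 1 mm here is 4 mm at the foot: poses tell only roughly where the leg stops; there the push at the foot rises sharply from 3 N to over 6 N.
- flange: bare steel weld-neck pipe flange, 0.5 to 0.8 kg, standing loose on the bench, neck up: disc 110 diameter, 10 thick, with a round neck of 48 diameter rising from it to 45 above its underside (it flares to 54 at the disc). Origin: centre of the underside, z up.
- blank: bystander: plain steel disc (blank flange) 100 diameter, 14 thick, no neck. Origin: centre of the underside.
- coupling: bystander: steel pipe coupling, ring 58 outside, 44 inside, 50 high, upright. Origin: centre of the underside.
- hammer: bystander: hammer lying beyond the rest.
- wedge: bystander: wooden batten 150 x 35 x 22 lying on the robot's left. Origin: centre of the underside.
- tin: bystander: small white tin, 60 diameter, 75 high, at the far side of the bench.
There are look-alikes about, which are no part of the job. Leave any brown or turquoise look-alike of the flange alone.

How it is judged (in metres and radians):
On the way, in this order (a step that is already met when the one before it is completed fails the run):
1. the leg is pushed up against its stop (at least 7 N on the stop screw) (contact force between leg and stop above 7 N and distance of flange from where it was at the start of the episode below 0.02 m), for 0.1 s.
2. the flange is lifted by the robot (height (world z) of flange above 0.04 m and contact force between the fingers and flange above 2 N), for 0.1 s.
At the end, for the whole second after the job is handed in: The leg's side face is within 1.5 mm of the tip of the stop screw; the flange lies at rest, neck up, level within 0.04 rad, its underside 80 mm (+-3) above the bench, bearing on the leg as well as on the cross bar (x of stop in the frame of leg_face above -0.0015 m and z of flange in the frame of rest between 0.077 and 0.083 m and angle between flange's own z axis and vertical below 0.04 rad and contact force between flange and leg above 0.3 N and linear speed of flange below 0.02 m/s); the robot touches nothing.
It fails at once if the robot presses on the leg with more than 20 N (contact force between any of the fingers, the arm and leg above 20 N).
It fails at once if the flange is dropped or pressed on the rest or its leg with more than 60 N (contact force between flange and rest above 60 N).
It fails at once if a bystander is moved by more than 30 mm (distance of any of blank, coupling, hammer, wedge, tin from where it was at the start of the episode above 0.03 m).
It also fails if it takes over 58 s, if anything falls off the work surface, if the arm or the gripper's body presses on something with over 40 N, if the wrist force passes 120 N, or if a joint passes its speed limit or range.

## Robot

A 6-joint arm with a two-finger parallel gripper is mounted at the origin on the work surface. World frame = base frame: x ahead of the robot, y to its left, z up, the work surface at z = 0. Lengths are in m, angles in degrees, forces in N, time in s.
With the tool pointing down it reaches from about 0.35 to 0.875 m from the base axis. Payload 4.2 kg.
Tool frame: the origin (TCP) lies midway between the tips of the shut fingers; the grasp point (between the pads) lies 19 mm behind it; z points along the fingers, y is the direction in which the jaws open and shut (so a half turn about z gives the same grasp; the last joint's range is limited). The gripper opens to 87 mm and grips with 3 to 60 N. Pads are 19 mm wide; open, the fingers measure 117 mm over their backs; the gripper's body (75 mm by 190 mm) begins 51 mm behind the grasp point.
Start: joints at [-51.188, 22.042, 0.453, 0, -68.411, -14.817], TCP at [0.254, -0.571, 0.187] pointing down, gripper open.
Joint ranges: [-179.83, 179.83], [-69.29, 118.12], [-61.27, 80.66], [-181.25, 117.63], [-171.15, -9.14], [-177.46, 177.46]. Speed limits (degrees/s): [159.86, 159.86, 180, 180, 180, 180].

## Interface

Orientations are given as a 3x3 rotation matrix whose columns are the frame's x, y, z axes.
In Python, from station import r gives the robot as it stands.
- The arm moves only by the tool play_rows, never from a script. Its argument "commands" is a list that holds one entry, the list of rows, each a list of 7 numbers: the shift along the world's x, y, z in m, then the turn, a rotation vector about the world's x, y, z in rad, then the closure, from 0 (fully open) to 1 (shut). A call has 1 to 5 rows; each row is the pose to reach, as a shift and turn from the pose commanded when the call began; what a row does not reach only later rows make up. A row lasts 1/10 s, in which the tool goes at most 50 mm and 8.59 degrees, less where a joint would pass 70% of its speed; a pose out of reach is approached as far as the arm can. A call with a gripper value outside its range is refused whole. The fingers move at their own pace and stop on an object; the grip force is fixed at half the most. Time passes only in rows, so rows that repeat a pose let the fingers close. It gives the time, the measured TCP pose, the force and the opening at its end, in the units of the state.
- r.sense(): the state, without advancing time (a new reading comes with each control period).
- r.capture(name): name is "scene" or "top" or "wrist"; returns a dict with "image" (400x640x3 uint8, red, green, blue), "range_z" (400x640 float32, m along the optical axis (not along the pixel's ray), 0 where there is no reading), "intrinsics" (3x3 intrinsics, pixels), "extrinsics" (4x4, takes a point from camera to world coordinates); the wrist camera has in their place "mount" (4x4, takes a point from camera to tool coordinates, whose origin is the TCP and whose axes are the flange's). Camera axes: x right, y up, looking along -z (the intrinsics and any distortion apply to the point x, -y, -z); pixel columns grow to the right and rows downward; lengths in m; the calibration is good to about 2 mm. A picture is of the moment at which its call begins: read the wrist's pose just before it.
- r.finish_job(): hands the job in, once; it reports no verdict.
The state is a dict: "time_s": time; "joints": joint angles; "joint_velocities": joint speeds; "effort": joint torques, N m; "tcp_pos": TCP position; "ee_rot": TCP orientation; "wrist_force": force on the tool from outside, world axes, zero at the start; "moment": the same for the moment, N m; "gripper_width": opening from 0.0 (shut) to 1.0 (fully open).
Only numpy, scipy, OpenCV 4.12 (cv2) and the standard library are available. Lean on these libraries where they do the work, as an engineer would, in place of code of your own. Each camera call takes 0.05 s, during which the arm holds its last target. There are 200 camera calls.

## Working session

There is one attempt and no reset: what is moved stays moved. The work goes in short steps, Python scripts to look and compute and a tool call to move; the robot and the scene stay as the last step left them, time stands still between calls to the robot, and variables do not carry over. Pictures are saved under pics/ and viewed, about 8 in all and at most 12, crops included, and the job is handed in when it is done.

Besides the shell and the picture viewer there is one more tool, called after "Call:" in YAML: its name, and indented under it one key for each argument. play_rows: Moves the arm, as the interface text tells. Its arguments: {"type":"object","properties":{"commands":{"type":"array","items":{"type":"array","items":{"type":"array","items":{"type":"number"}}}}},"required":["commands"]}

```bash
ls; mkdir -p pics
cat > h.py <<'E'
import numpy as np,cv2
from station import r
def save(n,f):
    c=r.capture(n); np.savez('pics/'+f+'.npz',**{k:v for k,v in c.items()})
    cv2.imwrite('pics/'+f+'.png',c['image'][:,:,::-1]); return c
def cloud(c,E=None):
    E=c['extrinsics'] if E is None else E
    K=c['intrinsics'];z=c['range_z'];h,w=z.shape
    u,v=np.meshgrid(np.arange(w),np.arange(h))
    p=np.stack([(u-K[0,2])/K[0,0]*z,-(v-K[1,2])/K[1,1]*z,-z],-1)
    return p@E[:3,:3].T+E[:3,3]
E
python3 - <<'E'
from h import *
s=r.sense();print(s)
for n in('top','scene'):
    c=save(n,n+'0');print({k:(v if np.size(v)<20 else np.shape(v)) for k,v in c.items()})
a=cv2.imread('pics/top0.png')
cv2.imwrite('pics/top0.png',a)
E
```

```text
pics
{'time_s': 0.0, 'joints': array([-5.11863881e+01,  2.20921371e+01,  3.80888892e-01, -2.92977517e-02,
       -6.84120467e+01, -1.48152468e+01]), 'joint_velocities': array([ 0.12452367, -0.01958758,  0.03629246,  0.00283841, -0.09381719,
       -0.04980504]), 'effort': array([-1.45900885e-04, -3.90665853e+01,  1.87400222e+01,  4.21991989e+00,
        1.09939880e-02, -2.11515076e-04]), 'tcp_pos': array([ 0.25392266, -0.57035346,  0.18615198]), 'ee_rot': array([[-9.13633728e-01, -4.06537150e-01, -9.78274746e-04],
       [-4.06538316e-01,  9.13631598e-01,  1.97472297e-03],
       [ 9.09844713e-05,  2.20187968e-03, -9.99997572e-01]]), 'wrist_force': array([-0.40392114,  0.17547661, -0.09175963]), 'moment': array([ 0.02311576, -0.02917138,  0.02484224]), 'gripper_width': 0.9959967651517129}
{'image': (400, 640, 3), 'range_z': (400, 640), 'intrinsics': array([[454.06106826,   0.        , 324.76090779],
       [  0.        , 454.06106826, 204.54457199],
       [  0.        ,   0.        ,   1.        ]]), 'extrinsics': array([[ 1.95744185e-02,  9.93445536e-01, -1.12617981e-01,
         3.20779392e-01],
       [-9.99807359e-01,  1.92870733e-02, -3.64054454e-03,
        -1.04239737e-01],
       [-1.44461146e-03,  1.12667548e-01,  9.93631691e-01,
         1.74395165e+00],
       [ 0.00000000e+00,  0.00000000e+00,  0.00000000e+00,
         1.00000000e+00]])}
{'image': (400, 640, 3), 'range_z': (400, 640), 'intrinsics': array([[410.39709225,   0.        , 316.26271506],
       [  0.        , 410.39709225, 202.47913183],
       [  0.        ,   0.        ,   1.        ]]), 'extrinsics': array([[-0.37342593, -0.78560889,  0.49332722,  1.21555398],
       [ 0.92762198, -0.32104529,  0.19091197,  0.1499373 ],
       [ 0.00839824,  0.52891265,  0.84863471,  1.24138402],
       [ 0.        ,  0.        ,  0.        ,  1.        ]])}
```

View pics/top0.png

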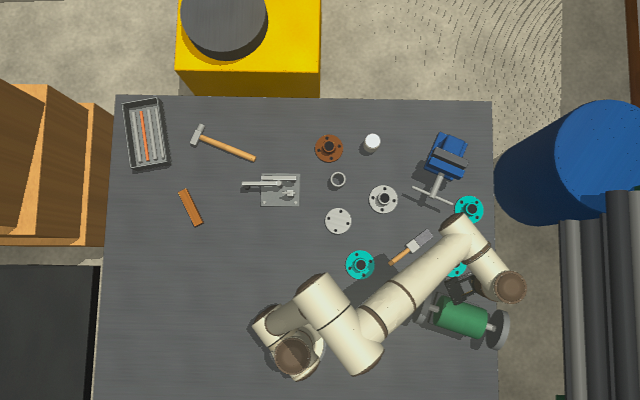

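View pics/scene0.png

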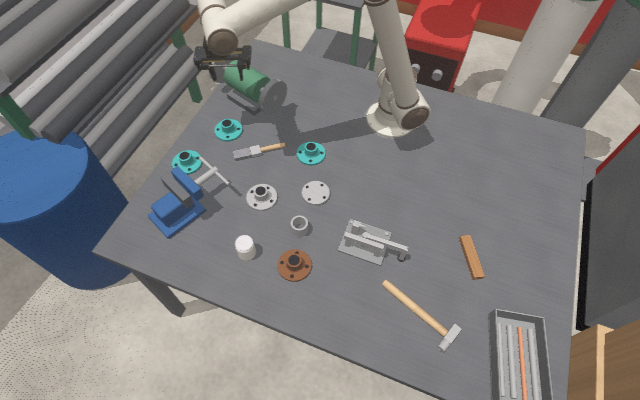

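The top view shows the rest at about (280,190) with its leg pointing left to (243,184). The bare steel flange is at (383,199), the blank at (338,221) and the coupling at (337,179). Next I'll zoom in and measure heights.

Run:
```python
from h import *
c=dict(np.load('pics/top0.npz'));P=cloud(c);
a=cv2.imread('pics/top0.png')[160:220,225:315]
s=dict(np.load('pics/scene0.npz'))
b=cv2.imread('pics/scene0.png')[205:275,325:425]
o=np.zeros((600,800,3),np.uint8)
A=cv2.resize(a,(450,300),interpolation=2);B=cv2.resize(b,(428,300),interpolation=2)
o[:300,:450]=A;o[300:,:428]=B
cv2.imwrite('pics/z1.png',o)
# height bands
def rep(P,name,box,lo,hi):
    m=(P[...,2]>lo)&(P[...,2]<hi)&(P[...,0]>box[0])&(P[...,0]<box[1])&(P[...,1]>box[2])&(P[...,1]<box[3])
    q=P[m][:,:2].astype(np.float32)
    if len(q)<5: print(name,len(q));return
    R=cv2.minAreaRect(q*1000);print(name,len(q),R,'zmed',np.median(P[m][:,2]))
print('px rest',P[190,280],'flange',P[199,383], P[199,370])
for n,PP in(('top',P),('scene',cloud(s))):
    rep(PP,n+' high',(.3,.6,-.05,.35),.068,.095)
    rep(PP,n+' plate',(.3,.6,-.05,.35),.005,.016)
    rep(PP,n+' flangeneck',(.25,.6,-.32,-.17),.035,.055)
    rep(PP,n+' flangedisc',(.25,.6,-.32,-.17),.006,.055)
```

```text
px rest [0.57158348 0.07671016 0.00186347] flange [ 0.53940726 -0.31788934  0.038971  ] [ 0.54168272 -0.27115946  0.01367771]
top high 217 ((583.82080078125, 112.34806823730469), (199.0050506591797, 52.12471389770508), 78.59294128417969) zmed 0.0778927677121426
top plate 1281 ((450.003173828125, 148.90475463867188), (298.37786865234375, 396.85546875), 0.2170855849981308) zmed 0.007686597656238359
top flangeneck 187 ((419.4821472167969, -267.2979736328125), (46.5361328125, 306.8486633300781), 75.18824768066406) zmed 0.045589916781243245
top flangedisc 1138 ((425.6988525390625, -244.37274169921875), (348.433837890625, 148.8485870361328), 0.27501967549324036) zmed 0.011683229766492276
scene high 288 ((584.6197509765625, 116.0672378540039), (202.18466186523438, 44.282012939453125), 79.81824493408203) zmed 0.07765018370833143
scene plate 513 ((451.2790222167969, 148.2078399658203), (297.5946960449219, 397.0343933105469), 0.38707637786865234) zmed 0.008565078116696156
scene flangeneck 196 ((425.2669982910156, -265.24102783203125), (48.931800842285156, 312.1357727050781), 74.77286529541016) zmed 0.04431711930113291
scene flangedisc 907 ((426.4105529785156, -243.51864624023438), (148.63563537597656, 350.67413330078125), 88.42200469970703) zmed 0.011713061801066571
```

View pics/z1.png

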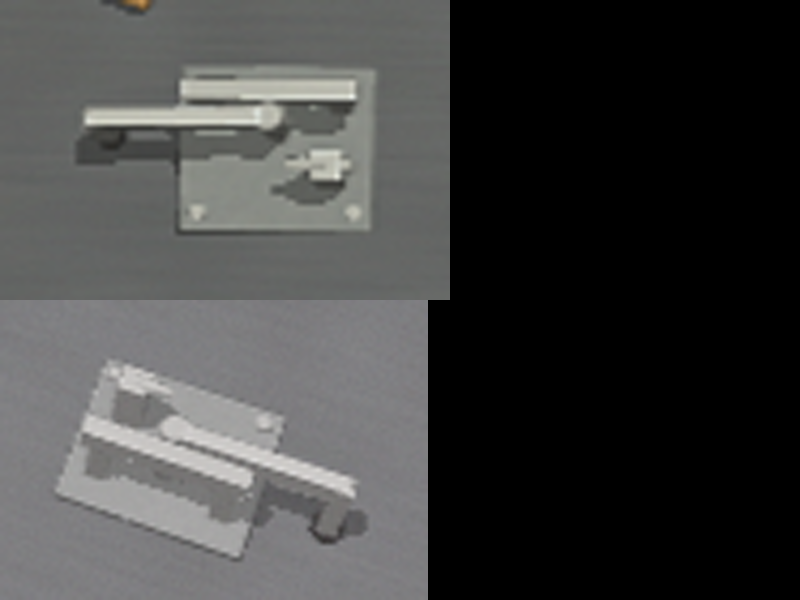

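The crops show the bar at the far side and the leg just nearer the robot, pointing +y. The hinge is at crop (268,116) and the stop screw at (290,163), pointing +y. So the rest's axes are close to the world axes.

Run:
```python
from h import *
c=dict(np.load('pics/top0.npz'));s=dict(np.load('pics/scene0.npz'))
for n,c in(('top',c),('scene',s)):
    P=cloud(c)
    m=((P[...,2]>.068)&(P[...,2]<.09)&(P[...,0]>.5)&(P[...,0]<.65)&(P[...,1]>-.02)&(P[...,1]<.25)).astype(np.uint8)
    k,l,st,_=cv2.connectedComponentsWithStats(m,connectivity=4)
    for i in range(1,k):
        q=P[l==i]
        if len(q)<15: continue
        R=cv2.minAreaRect((q[:,:2]*1000).astype(np.float32));print(n,'z80',len(q),np.round(R[0],1),np.round(R[1],1),round(R[2],1),np.round(q[:,2].mean(),4))
        vx=cv2.fitLine((q[:,:2]*1000).astype(np.float32),2,0,.01,.01).ravel();print('  line',np.round(vx,3))
    m=(P[...,2]>.056)&(P[...,2]<.075)&(P[...,0]>.49)&(P[...,0]<.57)&(P[...,1]>-.0)&(P[...,1]<.1)
    q=P[m]; print('stop?',len(q));print(np.round(q[:25]*1000))
    for nm,lo,hi in(('neck',.04,.055),('disc',.006,.055)):
        m=((P[...,2]>lo)&(P[...,2]<hi)&(P[...,0]>.46)&(P[...,0]<.62)&(P[...,1]>-.37)&(P[...,1]<-.2)).astype(np.uint8)
        k,l,st,_=cv2.connectedComponentsWithStats(m)
        for i in range(1,k):
            q=P[l==i]
            if len(q)>25:
                print(n,nm,len(q),cv2.minEnclosingCircle((q[:,:2]*1000).astype(np.float32)),q[:,2].min(),q[:,2].max())
```

```text
top z80 323 [595.9 114.2] [ 36.1 200.8] 0.8 0.0785
  line [ 1.37000e-01 -9.91000e-01  5.95562e+02  1.11638e+02]
stop? 56
[[562.  44.  69.]
 [562.  40.  72.]
 [562.  36.  71.]
 [562.  32.  71.]
 [564.  25.  64.]
 [558.  47.  71.]
 [559.  44.  65.]
 [559.  40.  69.]
 [559.  36.  70.]
 [560.  33.  63.]
 [559.  29.  67.]
 [559.  25.  72.]
 [560.  21.  66.]
 [559.  18.  68.]
 [554.  62.  69.]
 [555.  58.  69.]
 [556.  55.  63.]
 [554.  51.  71.]
 [555.  47.  69.]
 [555.  44.  67.]
 [555.  39.  72.]
 [555.  36.  66.]
 [556.  33.  64.]
 [555.  28.  70.]
 [555.  25.  70.]]
top neck 112 ((543.8994140625, -319.89385986328125), 24.3724308013916) 0.0403218839278392 0.05365768278417571
top disc 557 ((539.7103271484375, -317.8908386230469), 60.8697509765625) 0.006094818504982724 0.05365768278417571
scene z80 505 [600.9 115.9] [ 42.3 202.2] 0.7 0.0777
  line [ 1.46000e-01 -9.89000e-01  6.02914e+02  1.11895e+02]
stop? 76
[[553.  17.  68.]
 [549.  26.  67.]
 [546.  29.  64.]
 [557.  18.  69.]
 [558.  25.  74.]
 [555.  28.  71.]
 [551.  30.  67.]
 [549.  33.  65.]
 [547.  36.  64.]
 [547.  39.  66.]
 [564.  20.  74.]
 [559.  23.  69.]
 [557.  25.  67.]
 [557.  29.  68.]
 [555.  31.  67.]
 [552.  34.  65.]
 [553.  38.  69.]
 [552.  41.  68.]
 [550.  44.  67.]
 [550.  47.  69.]
 [560.  17.  59.]
 [565.  21.  70.]
 [563.  24.  69.]
 [563.  27.  71.]
 [559.  30.  67.]]
scene neck 128 ((548.172607421875, -316.8079528808594), 25.153762817382812) 0.04003413012108625 0.05093634816199977
scene disc 571 ((547.9434204101562, -319.5081481933594), 56.90904235839844) 0.006000829073786518 0.05093634816199977
```

Call:
play_rows:
  commands:
    - [[0.03,0.03,0.024,0,0,0,0],[0.06,0.06,0.048,0,0,0,0],[0.09,0.09,0.072,0,0,0,0],[0.12,0.12,0.096,0,0,0,0],[0.15,0.15,0.12,0,0,0,0]]

```text
time_s: 0.6
tcp_pos: [0.4049, -0.4194, 0.3078]
ee_rot: [[-0.914, -0.407, -0.001], [-0.407, 0.914, 0.001], [0.0, 0.001, -1.0]]
wrist_force: [0.7, -0.9, -0.7]
gripper_width: 1.002
```

```bash
cat >> h.py <<'E'
def wrist(f):
    s=r.sense(); c=r.capture('wrist')
    T=np.eye(4);T[:3,:3]=s['ee_rot'];T[:3,3]=s['tcp_pos'];c['E']=T@c['mount']
    np.savez('pics/'+f+'.npz',**c);cv2.imwrite('pics/'+f+'.png',c['image'][:,:,::-1]); return c
E
python3 -c "
from h import *
c=wrist('w0');print(c['mount'],c['intrinsics'],c['E'],r.sense()['tcp_pos'])
P=cloud(c,c['E']);z=c['range_z'];print(z.min(),z.max(),P[0,0],P[0,-1],P[-1,0],P[200,320])"
```

```text
[[ 3.20825643e-04  9.58292351e-01  2.85789550e-01  7.97833954e-02]
 [ 9.99999853e-01 -4.32312576e-04  3.27010696e-04 -7.34094967e-05]
 [ 4.36922265e-04  2.85789403e-01 -9.58292349e-01 -1.96602667e-01]
 [ 0.00000000e+00  0.00000000e+00  0.00000000e+00  1.00000000e+00]] [[297.37314938   0.         319.19259871]
 [  0.         297.37314938 197.0347479 ]
 [  0.           0.           1.        ]] [[-4.06853286e-01 -8.75490640e-01 -2.60742292e-01  3.32149953e-01]
 [ 9.13493450e-01 -3.89819074e-01 -1.16493806e-01 -4.51996621e-01]
 [ 3.46918461e-04 -2.85582264e-01  9.58354136e-01  5.04451199e-01]
 [ 0.00000000e+00  0.00000000e+00  0.00000000e+00  1.00000000e+00]] [ 0.41000586 -0.41767579  0.31248486]
0.0 1.4150867 [ 0.41751093 -1.26829181 -0.33048883] [ 0.00560505 -0.08933086  0.00951403] [ 0.41618689 -0.4909744   0.45470942] [ 0.47447108 -0.38684072 -0.00227401]
```

Call:
play_rows:
  commands:
    - [[0.03,0.025,-0.02,0,0,0,0],[0.06,0.05,-0.04,0,0,0,0],[0.08,0.07,-0.06,0,0,0,0],[0.08,0.07,-0.06,0,0,0,0]]

```text
time_s: 1.05
tcp_pos: [0.4846, -0.3476, 0.2429]
ee_rot: [[-0.912, -0.41, -0.006], [-0.41, 0.912, 0.004], [0.004, 0.007, -1.0]]
wrist_force: [-0.7, -0.5, 0.7]
gripper_width: 1.001
```

```bash
python3 -c "
from h import *
c=wrist('w1');P=cloud(c,c['E']);print(r.sense()['tcp_pos'])
for nm,lo,hi in(('neck',.038,.055),('disc',.005,.016)):
    m=((P[...,2]>lo)&(P[...,2]<hi)&(abs(P[...,0]-.545)<.09)&(abs(P[...,1]+.318)<.09)).astype(np.uint8)
    k,l,st,_=cv2.connectedComponentsWithStats(m)
    for i in range(1,k):
        q=P[l==i]
        if len(q)>60: print(nm,len(q),cv2.minEnclosingCircle((q[:,:2]*1000).astype(np.float32)),(q.min(0)+q.max(0))/2,np.percentile(q[:,2],[5,50,95]))
"
```

```text
[ 0.48414094 -0.34935287  0.24497667]
neck 862 ((545.9889526367188, -319.766357421875), 23.91150665283203) [ 0.5461809  -0.31981183  0.0428565 ] [0.04262101 0.04435359 0.04574968]
disc 2834 ((546.258056640625, -319.62274169921875), 55.09456253051758) [ 0.54595505 -0.31974464  0.01048984] [0.00777253 0.00922223 0.01095342]
```

View pics/w1.png

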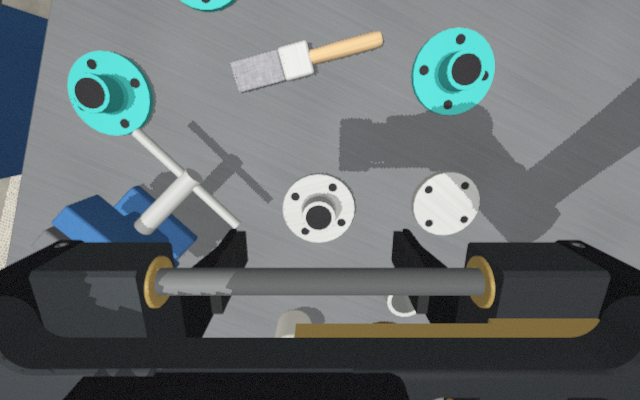

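The picture shows the bare steel flange at (318,208) and the blank at (446,203). The turquoise look-alikes are clear of both. The flange measures (0.546,-0.320), with neck and disc radii of 24 and 55 mm as given. Next I'll view the rest.

Call:
play_rows:
  commands:
    - [[0,0.048,0,0,0,-0.08,0],[0,0.096,0,0,0,-0.16,0],[0,0.144,0,0,0,-0.24,0],[0,0.19,0,0,0,-0.32,0],[0,0.238,0,0,0,-0.42,0]]

```text
time_s: 1.6
tcp_pos: [0.4839, -0.1125, 0.2485]
ee_rot: [[-1.0, 0.007, 0.002], [0.007, 1.0, -0.0], [-0.002, -0.0, -1.0]]
wrist_force: [1.2, -0.4, 0.2]
gripper_width: 1.002
```

Call:
play_rows:
  commands:
    - [[0,0.048,0,0,0,0,0],[0,0.096,0,0,0,0,0],[0,0.144,0,0,0,0,0],[0,0.2,0,0,0,0,0.5],[0,0.2,0,0,0,0,1]]

```text
time_s: 2.1
tcp_pos: [0.4846, 0.0903, 0.2483]
ee_rot: [[-1.0, -0.003, 0.002], [-0.003, 1.0, 0.001], [-0.002, 0.001, -1.0]]
wrist_force: [-0.7, -0.7, 0.3]
gripper_width: 0.893
```

Run:
```python
from h import *
print(r.sense()['tcp_pos'],r.sense()['ee_rot'][:,1],r.sense()['joints'])
c=wrist('w2');P=cloud(c,c['E'])
im=c['image'];
m=((P[...,2]>.070)&(P[...,2]<.088)&(P[...,0]>.48)&(P[...,0]<.65)&(P[...,1]>-.02)&(P[...,1]<.25)).astype(np.uint8)
k,l,st,_=cv2.connectedComponentsWithStats(m,connectivity=4)
for i in range(1,k):
    q=P[l==i]
    if len(q)<40: continue
    f=(q[:,:2]*1000).astype(np.float32)
    R=cv2.minAreaRect(f);print(len(q),np.round(R[0],1),np.round(R[1],1),round(R[2],1),q[:,2].mean(),np.round(cv2.fitLine(f,2,0,.01,.01).ravel(),3),np.round([q[:,1].min(),q[:,1].max()],4))
m=(P[...,2]>.055)&(P[...,2]<.072)&(P[...,0]>.48)&(P[...,0]<.565)&(P[...,1]>-.0)&(P[...,1]<.1)
q=P[m];print('stop',len(q),q.min(0),q.max(0))
```

```text
[0.48464875 0.09026562 0.2482595 ] [-0.00310116  0.99999444  0.00122487] [ 2.94662461e+01  6.58522790e+00 -1.16171424e+01  2.57010819e-03
 -7.16498248e+01 -1.19289448e+02]
2133 [597.8  96.5] [ 36.7 165.6] 0.1 0.07806843283809181 [ 1.44000e-01 -9.90000e-01  5.97997e+02  9.91380e+01] [0.0138 0.1792]
stop 436 [0.54409354 0.01609601 0.0550303 ] [0.56481475 0.06505648 0.07190531]
```

View pics/w2.png

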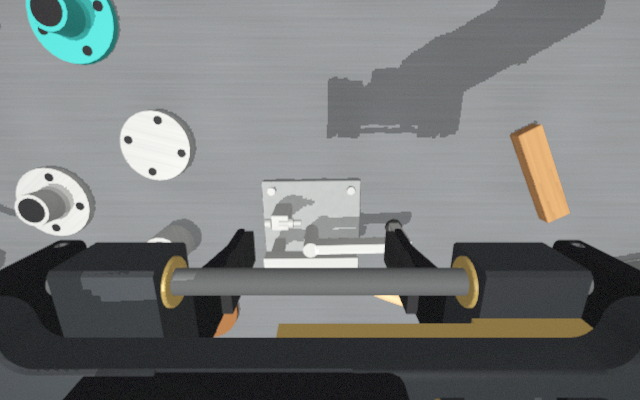

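The picture shows the stop at (285,222) with its screw tip at about (300,222). The hinge is at (310,250), the leg runs right to about (410,247), and the fingers hide part of it. I'll step back for an unobstructed measurement.

Call:
play_rows:
  commands:
    - [[-0.04,0.01,0,0,0,0,1],[-0.08,0.02,0,0,0,0,1],[-0.08,0.02,0,0,0,0,1],[-0.08,0.02,0,0,0,0,1]]

```text
time_s: 2.55
tcp_pos: [0.4043, 0.106, 0.2484]
ee_rot: [[-1.0, 0.002, 0.002], [0.002, 1.0, 0.001], [-0.002, 0.001, -1.0]]
wrist_force: [0.8, -0.1, -0.1]
gripper_width: 0.492
```

Run:
```python
from h import *
print(r.sense()['tcp_pos'])
c=wrist('w3');P=cloud(c,c['E'])
def uv(p):
    E=c['E'];K=c['intrinsics'];q=E[:3,:3].T@(np.array(p)-E[:3,3]);return int(K[0,2]+K[0,0]*q[0]/-q[2]),int(K[1,2]-K[1,1]*q[1]/-q[2])
u0,v0=uv((.56,.09,.08));print(u0,v0)
cr=c['image'][v0-75:v0+75,u0-100:u0+100,::-1]
cv2.imwrite('pics/z3.png',cv2.resize(cr,(800,600),interpolation=2))
print('crop origin',u0-100,v0-75)
m=((P[...,2]>.070)&(P[...,2]<.088)&(P[...,0]>.48)&(P[...,0]<.65)&(P[...,1]>-.02)&(P[...,1]<.25)).astype(np.uint8)
k,l,st,_=cv2.connectedComponentsWithStats(m,connectivity=4)
for i in range(1,k):
    q=P[l==i]
    if len(q)<40: continue
    f=(q[:,:2]*1000).astype(np.float32)
    R=cv2.minAreaRect(f);print(len(q),np.round(R[0],1),np.round(R[1],1),round(R[2],1),q[:,2].mean(),np.round([q[:,1].min(),q[:,1].max()],4))
    for y in range(10,215,12):
        g=f[abs(f[:,1]-y)<4,0]
        if len(g): g.sort();print(y,g.round().astype(int)[::3])
```

```text
[0.40428755 0.1060131  0.24839114]
308 283
crop origin 208 208
1552 [599.8  95.5] [ 37.1 148.5] 0.4 0.0784105052333757 [0.0213 0.1697]
22 [613 616 617 617]
34 [609 612 613 614 615 616 617 618]
46 [601 602 603 603 603 603 603 603 604 605 606 606 607 608 608 610 611 612
 612 613 614 615 616 617 618]
58 [602 603 603 603 603 603 603 604 605 605 606 607 608 609 609 611 611 612
 613 614 615 616 617]
70 [581 583 584 585 586 587 589 590 592 593 594 595 597 601 602 602 603 603
 604 604 605 606 607 608 609 610 611 612 613 614 616 616 617]
82 [582 582 583 584 585 586 587 588 589 590 591 592 593 594 595 596 597 598
 599 600 602 602 603 604 605 606 606 608 609 609 610 612 612 613 615 616
 616 617 618]
94 [582 583 583 583 585 585 586 587 588 588 590 590 591 591 593 594 595 595
 601 602 602 602 602 602 603 603 603 603 605 606 606 607 608 609 609 610
 612 612 613 614 615 616 617 618]
106 [582 582 583 584 585 585 586 587 588 589 589 590 592 592 593 594 595 595
 601 601 602 602 602 602 603 603 604 604 605 606 607 608 609 610 611 612
 613 614 615 617]
118 [582 582 584 585 585 587 587 588 589 590 592 593 594 595 596 601 602 602
 602 602 602 603 604 605 606 607 608 609 610 611 612 614 614 616 617]
130 [582 583 583 584 585 585 586 587 587 589 590 590 591 592 593 593 595 596
 601 601 601 602 602 602 602 603 604 604 605 606 607 608 609 610 611 612
 613 614 615 615]
142 [581 582 584 584 585 587 588 589 589 590 592 592 594 594 601 602 602 602
 602 603 604 605 606 608 609 611 612 613 614 615]
154 [582 582 582 584 585 585 586 587 588 589 590 590 592 592 593 594]
166 [582 582 584 584 585 587 588 588 589 590 590 592 592 594 594]
```

View pics/z3.png

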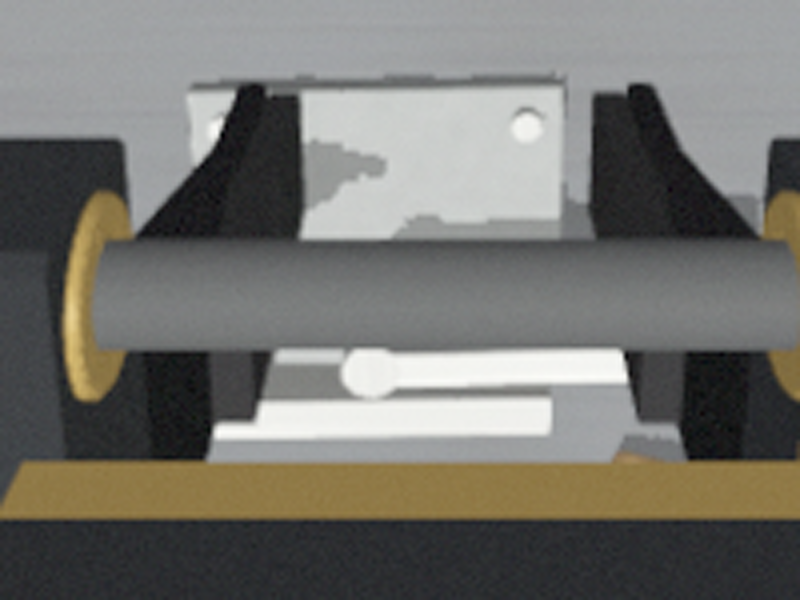

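The fingers hide too much here, but the edges agree: the bar covers x 602–617 and the leg x 582–595, so the leg is folded at about 0. I'll fix y from the previous view.

Run:
```python
from h import *
c=dict(np.load('pics/w2.npz'));P=cloud(c,c['E'])*1000
Z=P[...,2]
ok=(P[...,0]>480)&(P[...,0]<640)&(P[...,1]>-20)&(P[...,1]<250)
bar=ok&(Z>72)&(Z<88)&(P[...,0]>601)
q=P[bar];print('bar y',np.percentile(q[:,1],[0,1,99,100]),'x',np.percentile(q[:,0],[1,99]))
leg=ok&(Z>72)&(Z<88)&(P[...,0]<599)
q=P[leg];print('leg y',np.percentile(q[:,1],[0,1,99,100]))
for y in range(55,200,10):
    g=q[abs(q[:,1]-y)<3,0]
    if len(g):print(y,g.min().round(1),g.max().round(1))
pl=ok&(Z>5)&(Z<15)&(P[...,1]<170);q=P[pl]
R=cv2.minAreaRect(q[:,:2].astype(np.float32));print('plate',R)
for x in range(514,560,8):
    g=q[abs(q[:,0]-x)<3,1];print(x,np.percentile(g,[1,99]).round(1))
st=ok&(Z>58)&(Z<75)&(P[...,0]<572);q=P[st]
for y in range(0,75,4):
    g=q[abs(q[:,1]-y)<2];
    if len(g):print('stop',y,len(g),g[:,0].min().round(1),g[:,0].max().round(1),np.median(g[:,2]).round(1))
```

```text
bar y [ 13.76230293  15.30616601 141.32201997 142.50426464] x [601.2439434  615.90492941]
leg y [ 17.20338761  50.76366392 177.93362533 215.65091397]
55 552.9 558.8
65 588.9 588.9
75 579.6 598.8
85 580.9 598.5
95 582.5 595.9
105 582.1 596.1
115 582.2 595.6
125 581.9 596.0
135 581.5 594.2
145 581.4 594.2
155 580.7 594.3
165 580.5 594.0
175 580.5 594.6
plate ((573.62646484375, 78.0504379272461), (127.31908416748047, 149.89141845703125), 0.71721351146698)
514 [  4.8 150.1]
522 [  4.5 150.6]
530 [  4.5 151.3]
538 [  5.4 149.7]
546 [  4.2 149.9]
554 [  4.6 151.4]
stop 16 12 550.0 560.4 69.8
stop 20 26 550.0 560.4 70.1
stop 24 41 545.2 565.3 67.0
stop 28 49 544.8 565.9 67.1
stop 32 49 544.6 566.2 66.9
stop 36 48 544.4 565.8 67.2
stop 40 50 544.1 565.8 67.1
stop 44 49 544.5 566.0 67.3
stop 48 39 545.0 565.6 67.1
stop 52 32 548.5 560.0 70.5
stop 56 20 551.8 561.9 68.1
stop 60 18 551.5 557.3 68.8
stop 64 17 551.1 559.2 67.6
```

Measured: hinge at about (0.589,0.078), leg at about 0.015 rad, screw tip at about (0.5545,0.065). That puts home at roughly 1.74 rad, with the foot now at about (0.587,0.208). I'll come down beyond the post with the fingers shut.

Call:
play_rows:
  commands:
    - [[0.042,0.019,-0.01,0,0,0,1],[0.084,0.038,-0.02,0,0,0,1],[0.126,0.057,-0.03,0,0,0,1],[0.168,0.076,-0.04,0,0,0,1],[0.211,0.097,-0.05,0,0,0,1]]

```text
time_s: 3.1
tcp_pos: [0.6183, 0.2029, 0.196]
ee_rot: [[-1.0, 0.004, -0.0], [0.004, 1.0, -0.001], [0.0, -0.001, -1.0]]
wrist_force: [0.5, 0.8, 0.1]
gripper_width: 0.031
```

Call:
play_rows:
  commands:
    - [[0,0,-0.05,0,0,0,1],[0,0,-0.1,0,0,0,1],[0,0,-0.14,0,0,0,1],[0,0,-0.158,0,0,0,1],[0,0,-0.158,0,0,0,1]]

```text
time_s: 3.6
tcp_pos: [0.614, 0.2012, 0.0345]
ee_rot: [[-1.0, 0.004, -0.007], [0.004, 1.0, -0.004], [0.007, -0.004, -1.0]]
wrist_force: [-0.1, -0.5, 0.1]
gripper_width: 0.004
```

```bash
python3 -c "
from h import *
s=r.sense();print(s['tcp_pos'],s['wrist_force'],s['gripper_width'])
t=s['tcp_pos'];h=np.array([.5893,.0783]);d=t[:2]-h
print('tool in leg-frame0:',d)
for th in np.arange(0,1.85,.1):
    c,n=np.cos(th),np.sin(th);print(round(th,2),np.round(h+[c*.018-n*.127,n*.018+c*.127],4))
"
```

```text
[0.61398828 0.2012021  0.03445534] [-0.10507052 -0.54493431  0.05888857] 0.003809538733466556
tool in leg-frame0: [0.02468828 0.1229021 ]
0.0 [0.6073 0.2053]
0.1 [0.5945 0.2065]
0.2 [0.5817 0.2063]
0.3 [0.569  0.2049]
0.4 [0.5564 0.2023]
0.5 [0.5442 0.1984]
0.6 [0.5324 0.1933]
0.7 [0.5213 0.187 ]
0.8 [0.5107 0.1797]
0.9 [0.501  0.1713]
1.0 [0.4922 0.1621]
1.1 [0.4843 0.1519]
1.2 [0.4775 0.1411]
1.3 [0.4717 0.1296]
1.4 [0.4672 0.1176]
1.5 [0.4639 0.1052]
1.6 [0.4618 0.0926]
1.7 [0.461  0.0798]
1.8 [0.4615 0.067 ]
```

Call:
play_rows:
  commands:
    - [[-0.0037,0.0007,0,0,0,0.03,1],[-0.0074,0.0013,0,0,0,0.06,1],[-0.0112,0.0017,0,0,0,0.09,1],[-0.0149,0.0021,0,0,0,0.12,1],[-0.0187,0.0023,0,0,0,0.15,1]]

```text
time_s: 4.1
tcp_pos: [0.5977, 0.2069, 0.041]
ee_rot: [[-0.988, -0.151, 0.004], [-0.151, 0.988, 0.002], [-0.004, 0.001, -1.0]]
wrist_force: [2.2, -1.3, 1.1]
gripper_width: 0.007
```

```bash
cat > g.py <<'E'
import sys
from h import *
s=r.sense();h=np.array([.5893,.0783]);d=s['tcp_pos'][:2]-h
print(s['tcp_pos'].round(4),s['wrist_force'].round(2),'rad',np.hypot(*d),'ang',np.arctan2(-d[0],d[1]))
# nominal next rows, relative to nominal arc of d0
d0=np.array([.0247,.123]);a0=float(sys.argv[1]);st=float(sys.argv[2])
R=lambda t:np.array([[np.cos(t),-np.sin(t)],[np.sin(t),np.cos(t)]])
for k in range(1,6):print((R(a0+k*st)@d0-R(a0)@d0).round(4),round(k*st,3))
E
python3 g.py .15 .06
```

```text
[0.5977 0.2069 0.041 ] [ 2.25 -1.26  1.13] rad 0.1288407342651991 ang -0.06550407320268392
[-0.0075  0.0001] 0.06
[-0.015  -0.0002] 0.12
[-0.0225 -0.0009] 0.18
[-0.03   -0.0022] 0.24
[-0.0373 -0.0038] 0.3
```

Call:
play_rows:
  commands:
    - [[-0.0075,0.0,0,0,0,0.06,1],[-0.015,-0.0002,0,0,0,0.12,1],[-0.0225,-0.001,0,0,0,0.18,1],[-0.03,-0.0022,0,0,0,0.24,1],[-0.0373,-0.0038,0,0,0,0.3,1]]

```text
time_s: 4.6
tcp_pos: [0.5605, 0.2036, 0.0409]
ee_rot: [[-0.899, -0.438, 0.004], [-0.438, 0.899, 0.002], [-0.005, 0.0, -1.0]]
wrist_force: [3.5, 0.2, 3.1]
gripper_width: 0.003
```

```bash
python3 g.py .45 .07
```

```text
[0.5605 0.2036 0.0409] [3.51 0.23 3.08] rad 0.12856908125989933 ang 0.22621375570727545
[-0.0084 -0.0025] 0.07
[-0.0166 -0.0056] 0.14
[-0.0246 -0.0092] 0.21
[-0.0324 -0.0134] 0.28
[-0.0398 -0.0181] 0.35
```

Call:
play_rows:
  commands:
    - [[-0.0084,-0.0025,0,0,0,0.07,1],[-0.0166,-0.0056,0,0,0,0.14,1],[-0.0246,-0.0092,0,0,0,0.21,1],[-0.0324,-0.0134,0,0,0,0.28,1],[-0.0398,-0.0181,0,0,0,0.35,1]]

```text
time_s: 5.1
tcp_pos: [0.5206, 0.1863, 0.0409]
ee_rot: [[-0.694, -0.72, 0.005], [-0.72, 0.694, 0.004], [-0.006, -0.001, -1.0]]
wrist_force: [1.7, 2.4, 2.3]
gripper_width: 0.008
```

```bash
python3 g.py .8 .07
```

```text
[0.5206 0.1863 0.0409] [1.74 2.35 2.3 ] rad 0.12794861964656404 ang 0.566523885289548
[-0.0071 -0.0052] 0.07
[-0.0137 -0.0109] 0.14
[-0.02   -0.0171] 0.21
[-0.0258 -0.0237] 0.28
[-0.0312 -0.0306] 0.35
```

Call:
play_rows:
  commands:
    - [[-0.0071,-0.0052,0,0,0,0.07,1],[-0.0137,-0.0109,0,0,0,0.14,1],[-0.02,-0.0171,0,0,0,0.21,1],[-0.0258,-0.0237,0,0,0,0.28,1],[-0.0312,-0.0306,0,0,0,0.35,1]]

```text
time_s: 5.6
tcp_pos: [0.4885, 0.1556, 0.0406]
ee_rot: [[-0.405, -0.914, 0.003], [-0.914, 0.405, 0.003], [-0.004, -0.001, -1.0]]
wrist_force: [-0.4, 3.9, 3.5]
gripper_width: 0.006
```

```bash
python3 g.py 1.15 .06
```

```text
[0.4885 0.1556 0.0406] [-0.39  3.92  3.5 ] rad 0.1270250613282722 ang 0.9168280358998467
[-0.0042 -0.0063] 0.06
[-0.008  -0.0128] 0.12
[-0.0114 -0.0195] 0.18
[-0.0144 -0.0264] 0.24
[-0.0169 -0.0334] 0.3
```

Call:
play_rows:
  commands:
    - [[-0.0042,-0.0063,0,0,0,0.06,1],[-0.008,-0.0128,0,0,0,0.12,1],[-0.0114,-0.0195,0,0,0,0.18,1],[-0.0144,-0.0264,0,0,0,0.24,1],[-0.0169,-0.0334,0,0,0,0.3,1]]

```text
time_s: 6.1
tcp_pos: [0.4706, 0.1214, 0.0402]
ee_rot: [[-0.118, -0.993, 0.0], [-0.993, 0.118, 0.002], [-0.002, -0.0, -1.0]]
wrist_force: [-3.2, 3.9, 4.9]
gripper_width: 0.004
```

```bash
python3 g.py 1.45 .025
```

```text
[0.4706 0.1214 0.0402] [-3.22  3.85  4.88] rad 0.12629030449633832 ang 1.2226473921695005
[-0.0009 -0.003 ] 0.025
[-0.0018 -0.006 ] 0.05
[-0.0026 -0.009 ] 0.075
[-0.0033 -0.0121] 0.1
[-0.004  -0.0152] 0.125
```

The side forces look odd, so I'll back off briefly to check for sensor bias before the final press.

Call:
play_rows:
  commands:
    - [[0.001,0.005,0,0,0,0,1],[0.002,0.012,0,0,0,0,1],[0.002,0.012,0,0,0,0,1]]

```text
time_s: 6.4
tcp_pos: [0.4737, 0.1336, 0.0393]
ee_rot: [[-0.121, -0.993, 0.001], [-0.993, 0.121, 0.0], [-0.0, -0.0, -1.0]]
wrist_force: [-0.2, 0.2, -0.5]
gripper_width: 0.004
```

```bash
python3 g.py 1.45 .025|head -1
python3 - <<'E'
from h import *
c=save('top','top1');s=save('scene','scene1')
a=c['image'][160:260,225:335,::-1];b=s['image'][170:275,325:425,::-1]
cv2.imwrite('pics/z4.png',np.hstack([cv2.resize(a,(396,360),interpolation=2),cv2.resize(b,(343,360),interpolation=2)]))
E
```

```text
[0.4737 0.1336 0.0393] [-0.22  0.24 -0.54] rad 0.12816262217356209 ang 1.124744213108545
```

View pics/z4.png

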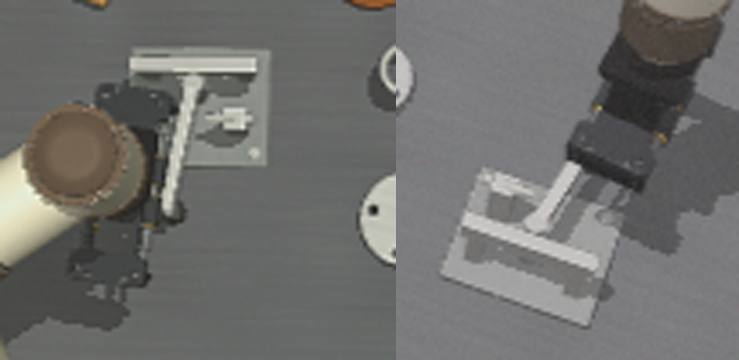

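The picture shows the leg swung to about 80° with the screw tip ahead of it. The readings return to zero out of contact, so the extra force was only friction. I'll approach again slowly.

Call:
play_rows:
  commands:
    - [[-0.001,-0.006,0,0,0,0,1],[-0.0018,-0.0105,0,0,0,0,1],[-0.003,-0.015,0,0,0,0.025,1],[-0.004,-0.018,0,0,0,0.05,1],[-0.0048,-0.021,0,0,0,0.075,1]]

```text
time_s: 7.0
tcp_pos: [0.4683, 0.1113, 0.0392]
ee_rot: [[-0.046, -0.999, 0.0], [-0.999, 0.046, 0.001], [-0.001, -0.0, -1.0]]
wrist_force: [-1.0, 2.9, -0.6]
gripper_width: 0.005
```

```bash
python3 g.py 1.525 .025
```

```text
[0.4683 0.1113 0.0392] [-1.    2.87 -0.58] rad 0.12538498845705534 ang 1.3040608637849314
[-0.0007 -0.0031] 0.025
[-0.0014 -0.0061] 0.05
[-0.0019 -0.0092] 0.075
[-0.0024 -0.0123] 0.1
[-0.0028 -0.0154] 0.125
```

Call:
play_rows:
  commands:
    - [[-0.0007,-0.003,0,0,0,0.025,1],[-0.0014,-0.006,0,0,0,0.05,1],[-0.0019,-0.009,0,0,0,0.075,1],[-0.0024,-0.012,0,0,0,0.1,1]]

```text
time_s: 7.4
tcp_pos: [0.4657, 0.0991, 0.0391]
ee_rot: [[0.055, -0.999, -0.001], [-0.999, -0.055, -0.0], [0.0, 0.001, -1.0]]
wrist_force: [-1.3, 2.0, -1.2]
gripper_width: 0.005
```

```bash
python3 g.py 1.625 .02
python3 - <<'E'
from h import *
# gap leg-stop from top view depth
c=save('top','top2');P=cloud(c)*1000
for n in('top',):
  m=(P[...,2]>60)&(P[...,2]<90)&(P[...,0]>470)&(P[...,0]<585)&(P[...,1]>0)&(P[...,1]<130)
  q=P[m];
  for x in range(480,585,10):
    g=np.sort(q[abs(q[:,0]-x)<3,1]);print(x,g.round().astype(int))
E
```

```text
[0.4657 0.0991 0.0391] [-1.31  2.   -1.15] rad 0.12534520430472393 ang 1.4039680139527224
[-0.0003 -0.0025] 0.02
[-0.0006 -0.005 ] 0.04
[-0.0009 -0.0075] 0.06
[-0.001 -0.01 ] 0.08
[-0.0012 -0.0125] 0.1
480 []
490 []
500 []
510 [71 72 74]
520 [71 75]
530 [71 72 75]
540 [72 72 75 75]
550 [17 21 21 25 28 28 32 32 36 36 40 40 43 47 47 51 51 54 59 62 72]
560 [17 21 25 29 32 36 37 40 44 47 51 70 73]
570 [71 72 73]
580 [71 71 73 76 77 80 81 84]
```

Call:
play_rows:
  commands:
    - [[-0.0003,-0.0025,0,0,0,0.02,1],[-0.0006,-0.005,0,0,0,0.04,1],[-0.0009,-0.0075,0,0,0,0.06,1],[-0.001,-0.01,0,0,0,0.08,1]]

```text
time_s: 7.85
tcp_pos: [0.4646, 0.089, 0.0391]
ee_rot: [[0.134, -0.991, -0.001], [-0.991, -0.134, -0.0], [0.0, 0.001, -1.0]]
wrist_force: [-2.3, 2.6, 0.1]
gripper_width: 0.0
```

Call:
play_rows:
  commands:
    - [[-0.0001,-0.0015,0,0,0,0.01,1],[-0.0002,-0.003,0,0,0,0.02,1],[-0.0003,-0.0045,0,0,0,0.03,1]]

```text
time_s: 8.15
tcp_pos: [0.4644, 0.0847, 0.0391]
ee_rot: [[0.163, -0.987, -0.001], [-0.987, -0.163, -0.0], [0.0, 0.001, -1.0]]
wrist_force: [-2.3, 3.8, -1.3]
gripper_width: 0.005
```

Call:
play_rows:
  commands:
    - [[0,-0.0015,0,0,0,0.01,1],[0,-0.003,0,0,0,0.02,1]]

```text
time_s: 8.35
tcp_pos: [0.4645, 0.0817, 0.0391]
ee_rot: [[0.183, -0.983, -0.001], [-0.983, -0.183, -0.0], [0.0, 0.001, -1.0]]
wrist_force: [-2.5, 3.3, -0.1]
gripper_width: 0.006
```

Call:
play_rows:
  commands:
    - [[0,-0.0015,0,0,0,0.01,1],[0,-0.003,0,0,0,0.02,1]]

```text
time_s: 8.55
tcp_pos: [0.4646, 0.0787, 0.0392]
ee_rot: [[0.202, -0.979, -0.0], [-0.979, -0.202, -0.0], [0.0, 0.0, -1.0]]
wrist_force: [-2.2, 3.0, -0.8]
gripper_width: 0.007
```

Call:
play_rows:
  commands:
    - [[0.0001,-0.0015,0,0,0,0.01,1],[0.0002,-0.003,0,0,0,0.02,1]]

```text
time_s: 8.75
tcp_pos: [0.4648, 0.0761, 0.0392]
ee_rot: [[0.222, -0.975, -0.0], [-0.975, -0.222, 0.001], [-0.001, 0.0, -1.0]]
wrist_force: [-4.9, 5.2, -0.5]
gripper_width: 0.003
```

Call:
play_rows:
  commands:
    - [[0.0001,-0.0015,0,0,0,0.01,1],[0.0003,-0.003,0,0,0,0.02,1]]

```text
time_s: 8.95
tcp_pos: [0.4649, 0.074, 0.0391]
ee_rot: [[0.24, -0.971, -0.0], [-0.971, -0.24, 0.002], [-0.002, -0.0, -1.0]]
wrist_force: [-7.2, 11.0, 1.7]
gripper_width: 0.006
```

Firm stop contact: about 12 N normal at the foot, well over 7 N on the screw. I'll hold there briefly, eased slightly.

Call:
play_rows:
  commands:
    - [[0,0.0003,0,0,0,0,1],[0,0.0003,0,0,0,0,1]]

```text
time_s: 9.15
tcp_pos: [0.4648, 0.0741, 0.0391]
ee_rot: [[0.24, -0.971, -0.0], [-0.971, -0.24, 0.001], [-0.001, 0.0, -1.0]]
wrist_force: [-5.3, 6.6, -0.2]
gripper_width: 0.004
```

```bash
python3 g.py 1.8 .02|head -1
```

```text
[0.4648 0.0741 0.0391] [-5.27  6.62 -0.17] rad 0.12452747269795329 ang 1.6045954968622569
```

Call:
play_rows:
  commands:
    - [[-0.0008,0.004,0,0,0,0,1],[-0.003,0.015,0,0,0,0,1],[-0.006,0.035,0,0,0,0,1],[-0.006,0.035,0.05,0,0,0,1],[-0.006,0.035,0.1,0,0,0,1]]

```text
time_s: 9.65
tcp_pos: [0.4592, 0.1085, 0.1398]
ee_rot: [[0.243, -0.97, -0.002], [-0.97, -0.243, -0.003], [0.002, 0.002, -1.0]]
wrist_force: [1.7, 0.7, 1.0]
gripper_width: 0.008
```

Call:
play_rows:
  commands:
    - [[0,0,0.05,0,0,-0.1,0],[0,0,0.1,0,0,-0.2,0],[0,-0.02,0.14,0,0,-0.3,0],[0,-0.06,0.15,0,0,-0.4,0],[0,-0.11,0.15,0,0,-0.5,0]]

```text
time_s: 10.15
tcp_pos: [0.4613, -0.0017, 0.2927]
ee_rot: [[-0.255, -0.967, 0.008], [-0.967, 0.255, 0.001], [-0.003, -0.008, -1.0]]
wrist_force: [0.2, -0.4, -0.7]
gripper_width: 0.375
```

Run:
```python
from h import *
s=r.sense();print(s['tcp_pos'],s['ee_rot'][:,1],s['joints'])
c=wrist('w5');P=cloud(c,c['E'])*1000
t=save('top','top3');b=save('scene','scene3')
q=c['image'];cv2.imwrite('pics/w5.png',np.vstack([q[:,:,::-1][:330],np.hstack([cv2.resize(t['image'][160:240,235:315,::-1],(250,250),interpolation=2),cv2.resize(b['image'][195:275,330:425,::-1],(297,250),interpolation=2),np.zeros((250,93,3),np.uint8)])]))
for n,P in(('w',P),('top',cloud(t)*1000),('scene',cloud(b)*1000)):
  m=(P[...,2]>73)&(P[...,2]<88)&(P[...,0]>440)&(P[...,0]<575)&(P[...,1]>40)&(P[...,1]<130)
  g=P[m]
  if len(g)>10:print(n,len(g),cv2.minAreaRect(g[:,:2].astype(np.float32)),cv2.fitLine(g[:,:2].astype(np.float32),2,0,.01,.01).ravel(),g.min(0),g.max(0))
```

```text
[ 0.4613037  -0.00172411  0.29271071] [-0.96703607  0.25452219 -0.00772571] [ 20.13547714   1.8065458  -10.6592348    0.10642524 -77.06695244
 -34.90389469]
w 797 ((516.1409301757812, 57.580604553222656), (124.2748794555664, 31.10744285583496), 9.676794052124023) [9.8652542e-01 1.6360806e-01 5.1216760e+02 6.4193077e+01] [452.72793212  48.26253682  73.00831247] [574.95944651  83.21452452  81.34097612]
scene 135 ((518.034423828125, 58.48141860961914), (118.75983428955078, 29.934337615966797), 9.470158576965332) [9.8804122e-01 1.5418981e-01 5.1875659e+02 6.6364281e+01] [457.44160733  50.85242016  73.28786805] [574.98580318  81.73476081  84.54707373]
```

View pics/w5.png

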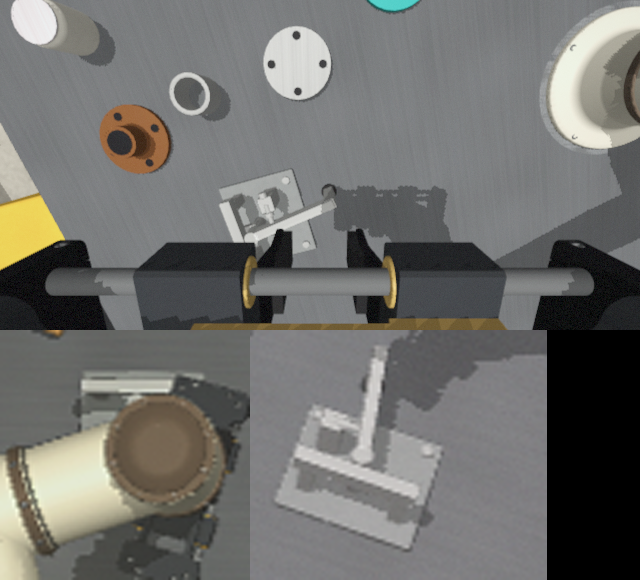

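The leg lies at about 9.6° past −x (θ≈1.74), with its face at the screw tip. Next is the flange, so I'll check clearances around it for the gripper body.

Run:
```python
from h import *
for f in('w1','scene3','top3'):
    c=dict(np.load('pics/%s.npz'%f));P=cloud(c,c.get('E',c.get('extrinsics')))
    d=P[...,:2]-[.546,-.3197];rr=np.hypot(d[...,0],d[...,1]);a=np.degrees(np.arctan2(d[...,1],d[...,0]))
    if f=='w1': ok=np.zeros(rr.shape,bool);ok[:240]=1
    else: ok=np.ones(rr.shape,bool)
    for A in range(-180,180,30):
        m=ok&(rr>.06)&(rr<.16)&(a>=A)&(a<A+30)&(P[...,2]>.03)&(P[...,2]<.2)
        if m.sum()>4:print(f,A,m.sum(),'rmin',rr[m].min().round(3),'z95',np.percentile(P[m][:,2],98).round(3))
```

```text
w1 -90 587 rmin 0.1 z95 0.091
scene3 -90 67 rmin 0.101 z95 0.093
top3 -90 62 rmin 0.102 z95 0.098
```

Call:
play_rows:
  commands:
    - [[0.011,-0.042,-0.01,0,0,0,0],[0.022,-0.084,-0.03,0,0,0,0],[0.033,-0.126,-0.05,0,0,0,0],[0.044,-0.168,-0.075,0,0,0,0],[0.056,-0.21,-0.1,0,0,0,0]]

```text
time_s: 10.8
tcp_pos: [0.5165, -0.2122, 0.1888]
ee_rot: [[-0.252, -0.968, 0.001], [-0.968, 0.252, -0.001], [0.0, -0.002, -1.0]]
wrist_force: [0.8, 0.1, -0.1]
gripper_width: 0.95
```

Call:
play_rows:
  commands:
    - [[0.01,-0.04,-0.02,0,0,0,0],[0.02,-0.075,-0.04,0,0,0,0],[0.029,-0.108,-0.06,0,0,0,0],[0.029,-0.108,-0.06,0,0,0,0]]

```text
time_s: 11.2
tcp_pos: [0.5436, -0.321, 0.1246]
ee_rot: [[-0.256, -0.967, -0.006], [-0.967, 0.256, 0.002], [0.0, 0.007, -1.0]]
wrist_force: [-1.1, 0.8, -2.0]
gripper_width: 1.0
```

Run:
```python
from h import *
s=r.sense();print(s['tcp_pos'],s['wrist_force'],s['gripper_width'], np.array([.546,-.3197,.018])-s['tcp_pos'])
```

```text
[ 0.54362425 -0.32098233  0.12458449] [-1.14412273  0.79799253 -1.97692984] 1.0000011992334579 [ 0.00237575  0.00128233 -0.10658449]
```

Call:
play_rows:
  commands:
    - [[0.0,0.0,-0.045,0,0,0,0],[0.0,0.0,-0.085,0,0,0,0],[0.0,0.0,-0.1,0,0,0,0],[0.0,0.0,-0.1,0,0,0,0],[0,0,-0.1,0,0,0,0]]

```text
time_s: 11.7
tcp_pos: [0.5456, -0.3188, 0.0304]
ee_rot: [[-0.252, -0.968, 0.001], [-0.968, 0.252, -0.001], [0.001, -0.002, -1.0]]
wrist_force: [-0.1, 0.1, 1.0]
gripper_width: 1.001
```

Run:
```python
from h import *
s=r.sense();print(s['wrist_force'], np.array([.546,-.3197,.018])-s['tcp_pos'])
```

```text
[-0.07574276  0.14300555  0.99709759] [ 0.00037626 -0.00089603 -0.01244865]
```

Call:
play_rows:
  commands:
    - [[0.0,-0.001,-0.006,0,0,0,0],[0.0,-0.001,-0.012,0,0,0,0],[0,-0.001,-0.012,0,0,0,0],[0,-0.001,-0.012,0,0,0,0.5],[0,-0.001,-0.012,0,0,0,1]]

```text
time_s: 12.2
tcp_pos: [0.5444, -0.3206, 0.0178]
ee_rot: [[-0.254, -0.967, 0.001], [-0.967, 0.254, -0.0], [0.0, -0.001, -1.0]]
wrist_force: [0.2, 0.2, 0.1]
gripper_width: 0.895
```

Call:
play_rows:
  commands:
    - [[0,0,0,0,0,0,1],[0,0,0,0,0,0,1],[0,0,0,0,0,0,1],[0,0,0,0,0,0,1],[0,0,0,0,0,0,1]]

```text
time_s: 12.7
tcp_pos: [0.5442, -0.3204, 0.0175]
ee_rot: [[-0.254, -0.967, 0.0], [-0.967, 0.254, -0.0], [0.0, -0.0, -1.0]]
wrist_force: [0.5, 0.6, -0.5]
gripper_width: 0.447
```

The width (0.447 ≈ 39 mm) is below the 48 mm neck, so I'll check before lifting.

Call:
play_rows:
  commands:
    - [[0,0,0,0,0,0,1],[0,0,0,0,0,0,1]]

```text
time_s: 12.9
tcp_pos: [0.5442, -0.3204, 0.0174]
ee_rot: [[-0.254, -0.967, -0.0], [-0.967, 0.254, 0.0], [-0.0, 0.0, -1.0]]
wrist_force: [-1.1, 0.4, -0.2]
gripper_width: 0.261
```

Run:
```python
from h import *
s=save('scene','scene4');w=wrist('w6')
a=cv2.resize(s['image'][130:240,190:330,::-1],(560,440),interpolation=2)
cv2.imwrite('pics/z6.png',np.vstack([a[:300],cv2.resize(w['image'][60:380,:,::-1],(560,280))]))
```

```text
(no output)
```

View pics/z6.png

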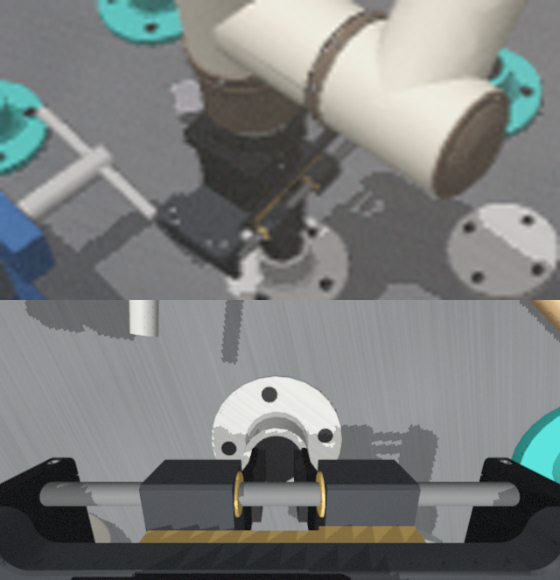

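The wrist view shows the fingers closing beside the neck, which is at (275,440) with the fingers behind it at about (275,480). I'll measure where the flange is now.

Run:
```python
from h import *
s=r.sense();print(s['tcp_pos'],s['gripper_width'],s['wrist_force'])
for f in('w6','scene4'):
    c=dict(np.load('pics/%s.npz'%f));P=cloud(c,c.get('E',c.get('extrinsics')))
    for nm,lo,hi in(('neck',.038,.055),('disc',.004,.016)):
        m=((P[...,2]>lo)&(P[...,2]<hi)&(abs(P[...,0]-.545)<.1)&(abs(P[...,1]+.33)<.1)).astype(np.uint8)
        k,l,st,_=cv2.connectedComponentsWithStats(m)
        for i in range(1,k):
            q=P[l==i]
            if len(q)>40: print(f,nm,len(q),cv2.minEnclosingCircle((q[:,:2]*1000).astype(np.float32)),q.min(0).round(3),q.max(0).round(3))
c=dict(np.load('pics/w6.npz'));P=cloud(c,c['E'])
im=cv2.cvtColor(c['image'],cv2.COLOR_RGB2HSV)
# disc outer rim points: fit circle algebraically
d=((P[...,2]>.004)&(P[...,2]<.016)&(im[...,2]>150)&(abs(P[...,0]-.545)<.1)&(abs(P[...,1]+.33)<.1))
cs,_=cv2.findContours(d.astype(np.uint8),0,1);k=max(cs,key=cv2.contourArea)[:,0]
Q=P[k[:,1],k[:,0]][:,:2]
from scipy.optimize import least_squares
z=least_squares(lambda x:np.hypot(*(Q-x).T)-.055,[.546,-.33],loss='soft_l1',f_scale=.002);print(z.x,np.sort(abs(z.fun))[::12].round(4))
```

```text
[ 0.54416994 -0.32040744  0.01746663] 0.17720840467511853 [ 0.24334645 -0.77995254  0.64305081]
w6 neck 2803 ((545.6983642578125, -321.91143798828125), 23.72822380065918) [ 0.522 -0.344  0.038] [ 0.569 -0.3    0.055]
w6 disc 8974 ((545.5343627929688, -320.2467041015625), 54.712806701660156) [ 0.491 -0.375  0.004] [ 0.6   -0.286  0.016]
scene4 neck 88 ((549.17041015625, -316.406005859375), 24.445446014404297) [ 0.527 -0.339  0.038] [ 0.573 -0.293  0.053]
scene4 disc 375 ((547.0987548828125, -315.34173583984375), 57.322723388671875) [ 0.49  -0.36   0.004] [ 0.604 -0.262  0.016]
[ 0.5459011  -0.31895772] [0.     0.     0.0001 0.0001 0.0002 0.0002 0.0003 0.0003 0.0004 0.0004
 0.0004 0.0005 0.0005 0.0006 0.0006 0.0006 0.0007 0.0009 0.001  0.0012
 0.0015 0.0021 0.0064 0.0105 0.014  0.0157 0.0171 0.0191 0.0207 0.0225
 0.0252 0.0277 0.0282 0.0286 0.0294 0.0299 0.0301 0.0303 0.0304 0.0305
 0.0307]
```

Run:
```python
from h import *
c=dict(np.load('pics/w6.npz'));M=np.linalg.inv(c['mount']);K=c['intrinsics']
im=c['image'][:,:,::-1].copy()
def pj(p):
    q=M[:3,:3]@np.array(p)+M[:3,3];return np.array([K[0,2]+K[0,0]*q[0]/-q[2],K[1,2]-K[1,1]*q[1]/-q[2]])
o=np.array([220,140]);cr=cv2.resize(im[140:320,220:420],(800,720),interpolation=2)[:600]
for p,col in (((0,0,0),(0,0,255)),((0,.024,0),(0,255,0)),((0,-.024,0),(0,255,0)),((0,.0077,0),(255,0,0)),((0,-.0077,0),(255,0,0)),((0,0,-.019),(0,255,255))):
    a=pj(p);print(p,a);cv2.circle(cr,tuple(int(v) for v in (a-o)*4),5,col,-1)
cv2.imwrite('pics/z7.png',cr)
R=c['range_z'];v,u=pj((0,0,0)).astype(int)[::-1],0
P=cloud(c,c['E'])
for v in range(200,300,8):print(v,[tuple((P[v,u]*1000).round().astype(int)) for u in (285,300,318,335,350)])
```

```text
(0, 0, 0) [318.06948726 225.18481728]
(0, 0.024, 0) [351.87175925 225.18790691]
(0, -0.024, 0) [284.262447   225.18172722]
(0, 0.0077, 0) [328.91490231 225.18580859]
(0, -0.0077, 0) [307.22358139 225.18382594]
(0, 0, -0.019) [317.97964475 236.21326284]
200 [(np.int64(563), np.int64(-342), np.int64(8)), (np.int64(551), np.int64(-343), np.int64(22)), (np.int64(538), np.int64(-342), np.int64(29)), (np.int64(528), np.int64(-336), np.int64(18)), (np.int64(518), np.int64(-330), np.int64(9))]
208 [(np.int64(564), np.int64(-337), np.int64(12)), (np.int64(549), np.int64(-344), np.int64(42)), (np.int64(539), np.int64(-342), np.int64(44)), (np.int64(529), np.int64(-336), np.int64(37)), (np.int64(519), np.int64(-324), np.int64(8))]
216 [(np.int64(562), np.int64(-337), np.int64(29)), (np.int64(551), np.int64(-339), np.int64(43)), (np.int64(540), np.int64(-337), np.int64(45)), (np.int64(530), np.int64(-334), np.int64(44)), (np.int64(521), np.int64(-319), np.int64(12))]
224 [(np.int64(561), np.int64(-337), np.int64(45)), (np.int64(552), np.int64(-334), np.int64(43)), (np.int64(541), np.int64(-332),
[... 1586 characters left out ...]
354), np.int64(139)), (np.int64(541), np.int64(-352), np.int64(138)), (np.int64(536), np.int64(-351), np.int64(139)), (np.int64(531), np.int64(-350), np.int64(139)), (np.int64(527), np.int64(-348), np.int64(138))]
288 [(np.int64(546), np.int64(-351), np.int64(139)), (np.int64(541), np.int64(-351), np.int64(139)), (np.int64(536), np.int64(-349), np.int64(140)), (np.int64(531), np.int64(-348), np.int64(140)), (np.int64(527), np.int64(-347), np.int64(140))]
296 [(np.int64(556), np.int64(-329), np.int64(108)), (np.int64(555), np.int64(-314), np.int64(88)), (np.int64(562), np.int64(-252), np.int64(-1)), (np.int64(549), np.int64(-248), np.int64(-1)), (np.int64(530), np.int64(-317), np.int64(102))]
```

View pics/z7.png

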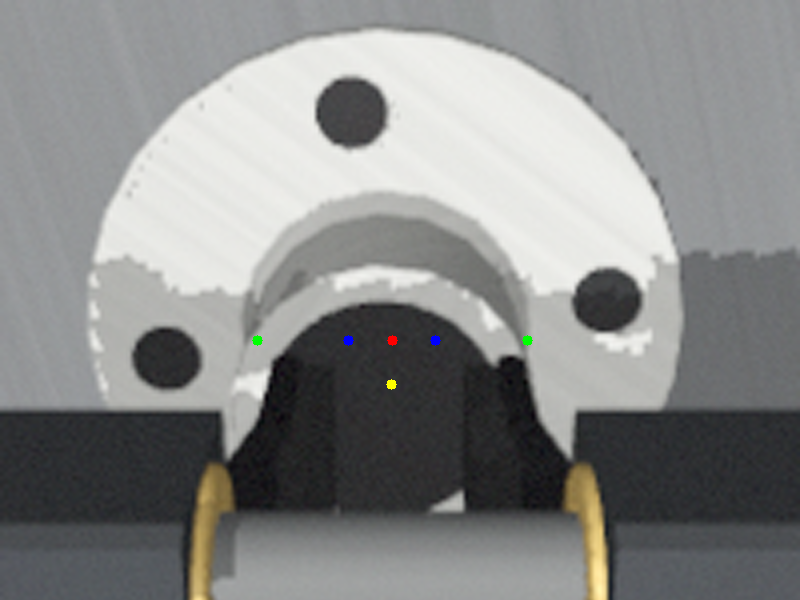

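The red dot (TCP) projects onto the cap of the neck, but the visible finger tips end near crop (290,360) and (510,360). Depth puts them at z≈0.05, so they closed above the neck. I'll measure where the tips are relative to the reported TCP at several openings.

Run:
```python
from h import *
for f in('w1','w2','w3','w5','w6'):
    c=dict(np.load('pics/%s.npz'%f));P=cloud(c,c['mount'])  # tool coords
    z=c['range_z'];m=(z>.05)&(abs(P[...,1])<.07)&(abs(P[...,0])<.03)&(P[...,2]<.012)&(P[...,2]>-.09)&(c['image'].max(-1)<70)
    q=P[m];
    for sgn in(-1,1):
        g=q[np.sign(q[:,1])==sgn]
        if len(g)>10:
            t=g[np.argsort(-g[:,2])[:12]].mean(0)*1000
            print(f,sgn,len(g),'tip xyz',t.round(1),'y range',(np.percentile(g[:,1],[1,99])*1000).round(1),'x',(np.percentile(g[:,0],[1,99])*1000).round(1))
```

```text
w1 -1 1663 tip xyz [ 10.6 -47.5 -35. ] y range [-55.4 -43.1] x [-8.2 12.4]
w1 1 1683 tip xyz [  5.2  46.  -34.6] y range [43.3 55.2] x [-8.7 12.5]
w2 -1 1566 tip xyz [ 10.9 -44.  -35.2] y range [-51.1 -39. ] x [-8.2 12.2]
w2 1 1601 tip xyz [  6.7  41.6 -34.1] y range [38.3 50.3] x [-8.4 12.3]
w3 -1 1233 tip xyz [ 11.1 -26.7 -35.2] y range [-34.  -21.7] x [-7.6 12.4]
w3 1 1253 tip xyz [  7.4  24.2 -34.9] y range [21.  33.1] x [-8.4 12.3]
w5 -1 1192 tip xyz [ 10.5 -19.7 -35. ] y range [-27.1 -15.3] x [-7.9 12.2]
w5 1 1233 tip xyz [ 10.3  20.8 -34.3] y range [17.1 28.5] x [-9.  12.2]
w6 -1 2051 tip xyz [ -6.6 -41.7   9. ] y range [-46.1  -0.6] x [-17.   15.8]
w6 1 2073 tip xyz [ 5.3 38.6  9.1] y range [ 0.  42.5] x [-16.7  15.3]
```

Run:
```python
from h import *
c=dict(np.load('pics/w1.npz'));P=cloud(c,c['mount'])*1000;z=c['range_z']
m=(z>.03)&(P[...,2]<20)
for lo,hi in((-140,-100),(-100,-60),(-60,-40),(-40,40),(40,60),(60,100),(100,140)):
    g=P[m&(P[...,1]>lo)&(P[...,1]<hi)]
    if len(g):
        i=np.argsort(-g[:,2]);print(lo,hi,len(g),'lowest',g[i[:5]].mean(0).round(1),'z hist',np.histogram(g[:,2],np.arange(-170,20,10))[0])
print(P[260,100],P[300,100],P[245,90],P[280,320],P[350,320],P[390,320])
```

```text
-100 -60 11959 lowest [  37.2  -81.9 -104.9] z hist [   0    0 3489 1289 5747 1240  194    0    0    0    0    0    0    0
    0    0    0    0]
-60 -40 15463 lowest [  7.1 -44.7 -33.8] z hist [   0  543 4046  775 5354 1838  699  459  424  314  290  300  282  139
    0    0    0    0]
-40 40 32655 lowest [  32.9   -0.5 -115.4] z hist [    0  4082 15315  5490  5797  1971     0     0     0     0     0     0
     0     0     0     0     0     0]
40 60 15318 lowest [ 10.7  48.1 -33.6] z hist [   0    0 4635 1853 4615 1627  518  329  411  320  286  302  277  145
    0    0    0    0]
60 100 11859 lowest [  37.    80.6 -104.9] z hist [   0    0 3492 1837 5086 1238  206    0    0    0    0    0    0    0
    0    0    0    0]
[  38.77037086  -61.92125365 -121.32224641] [  30.28746892  -59.13707207 -127.78499505] [  39.00959549  -71.41832922 -112.22002929] [  32.03009473    0.14129125 -120.75742073] [ 2.67686794e+01  1.02335188e-01 -1.41370760e+02] [ 2.64706779e+01  8.13393671e-02 -1.51205929e+02]
```

The camera shows the true finger tips and body 35 mm behind the reported TCP, and the body is 70 mm behind the tips, as specified. That also explains the empty grasp. I'll reopen, then go down about 33 mm more, watching the force.

Call:
play_rows:
  commands:
    - [[0,0,0.005,0,0,0,0],[0,0,0.005,0,0,0,0],[0,0,0.005,0,0,0,0],[0,0,0.005,0,0,0,0],[0,0,0.005,0,0,0,0]]

```text
time_s: 13.5
tcp_pos: [0.5441, -0.3204, 0.0224]
ee_rot: [[-0.254, -0.967, -0.0], [-0.967, 0.254, 0.0], [-0.0, 0.0, -1.0]]
wrist_force: [0.1, -0.5, 0.5]
gripper_width: 0.54
```

Call:
play_rows:
  commands:
    - [[0.001,0.001,0,0,0,0,0],[0.001,0.001,0,0,0,0,0],[0.0015,0.001,0,0,0,0,0],[0.0015,0.001,0,0,0,0,0]]

```text
time_s: 13.9
tcp_pos: [0.5457, -0.3194, 0.0224]
ee_rot: [[-0.254, -0.967, -0.0], [-0.967, 0.254, 0.0], [0.0, 0.0, -1.0]]
wrist_force: [-0.5, 0.8, -0.1]
gripper_width: 0.908
```

Run:
```python
from h import *
s=r.sense();print(s['tcp_pos'],s['wrist_force'],s['gripper_width'],s['joints'])
c=wrist('w7');P=cloud(c,c['E']);T=cloud(c,c['mount'])*1000
nk=(abs(P[...,2]-.045)<.004)&(abs(P[...,0]-.546)<.03)&(abs(P[...,1]+.32)<.03);g=T[nk];print('neck in tool',g.min(0),g.max(0),cv2.minEnclosingCircle(g[:,:2].astype(np.float32)))
z=c['range_z'];m=(abs(T[...,1])>33)&(abs(T[...,1])<60)&(abs(T[...,0])<14)&(T[...,2]<-30)&(T[...,2]>-60)
for sg in(-1,1):
    g=T[m&(np.sign(T[...,1])==sg)];print(len(g),g.min(0),g.max(0))
```

```text
[ 0.54573694 -0.31938746  0.02239839] [-0.5189335   0.75530538 -0.10943044] 0.9084766006907892 [-1.56993047e+01  3.14626669e+01 -9.81938030e+00  5.43387602e-04
 -4.87206467e+01  9.76869558e-01]
neck in tool [-21.55055415 -23.84348901 -24.23855796] [ 24.40013905  23.14973114 -18.61318252] ((0.6040875315666199, -0.4879377782344818), 24.147785186767578)
694 [ -9.1735163  -48.26201407 -59.93581849] [ 12.44771101 -38.17821133 -33.18582209]
686 [ -8.79562912  39.93731559 -59.9957911 ] [ 12.43665704  49.93737353 -33.02882909]
```

Call:
play_rows:
  commands:
    - [[0,0,-0.01,0,0,0,0],[0,0,-0.02,0,0,0,0],[0,0,-0.028,0,0,0,0],[0,0,-0.034,0,0,0,0]]

```text
time_s: 14.35
tcp_pos: [0.5449, -0.3192, -0.0131]
ee_rot: [[-0.254, -0.967, -0.002], [-0.967, 0.254, 0.001], [-0.0, 0.002, -1.0]]
wrist_force: [0.1, -0.5, -0.5]
gripper_width: 1.0
```

Call:
play_rows:
  commands:
    - [[0,0,-0.003,0,0,0,0],[0,0,-0.005,0,0,0,0.5],[0,0,-0.005,0,0,0,1],[0,0,-0.005,0,0,0,1],[0,0,-0.005,0,0,0,1]]

```text
time_s: 14.85
tcp_pos: [0.546, -0.3195, -0.0161]
ee_rot: [[-0.254, -0.967, 0.001], [-0.967, 0.254, -0.0], [0.0, -0.001, -1.0]]
wrist_force: [-0.1, 0.9, -0.6]
gripper_width: 0.723
```

Call:
play_rows:
  commands:
    - [[0,0,0,0,0,0,1],[0,0,0,0,0,0,1],[0,0,0,0,0,0,1],[0,0,0,0,0,0,1]]

```text
time_s: 15.25
tcp_pos: [0.5464, -0.3196, -0.0162]
ee_rot: [[-0.254, -0.967, 0.001], [-0.967, 0.254, -0.001], [0.0, -0.001, -1.0]]
wrist_force: [1.6, -0.1, -1.0]
gripper_width: 0.537
```

Width is 0.537, close to 0.55, so it's on the neck. Lifting slowly.

Call:
play_rows:
  commands:
    - [[0,0,0,0,0,0,1],[0,0,0,0,0,0,1],[0,0,0.01,0,0,0,1],[0,0,0.025,0,0,0,1],[0,0,0.045,0,0,0,1]]

```text
time_s: 15.75
tcp_pos: [0.5422, -0.318, 0.0263]
ee_rot: [[-0.255, -0.967, -0.008], [-0.967, 0.255, 0.004], [-0.002, 0.008, -1.0]]
wrist_force: [-0.3, -0.1, -5.6]
gripper_width: 0.538
```

Call:
play_rows:
  commands:
    - [[0,0,0.03,0,0,0,1],[0,0,0.06,0,0,0,1],[0,0,0.09,0,0,0,1],[0,0,0.11,0,0,0,1],[0,0,0.11,0,0,0,1]]

```text
time_s: 16.25
tcp_pos: [0.5461, -0.3196, 0.141]
ee_rot: [[-0.254, -0.967, 0.003], [-0.967, 0.254, -0.001], [0.0, -0.003, -1.0]]
wrist_force: [1.9, -0.3, -5.6]
gripper_width: 0.533
```

Run:
```python
from h import *
s=r.sense();print(s['tcp_pos'],s['wrist_force'],s['gripper_width'])
c=wrist('w8');P=cloud(c,c['E']);T=cloud(c,c['mount'])*1000
m=(abs(T[...,0])<70)&(abs(T[...,1])<60)&(T[...,2]>-3)&(T[...,2]<30)
g=T[m];print(len(g),'tool z pct',np.percentile(g[:,2],[2,25,50,75,98]),cv2.minEnclosingCircle(g[:,:2].astype(np.float32)))
d=g[g[:,2]>-15]
A=np.c_[P[m][:,:2],np.ones(m.sum())];k=abs(P[m][:,2]-np.median(P[m][:,2]))<.004
print('plane slope',np.linalg.lstsq(A[k],P[m][k][:,2],rcond=None)[0],np.median(P[m][:,2]))
```

```text
[ 0.5460822  -0.31960183  0.14096733] [ 1.85637573 -0.33514131 -5.62997809] 0.5328199593331446Traceback (most recent call last):
  File "<stdin>", line 5, in <module>
    return _quantile_unchecked(
        a, q, axis, out, overwrite_input, method, keepdims, weights)
    return _ureduce(a,
                    func=_quantile_ureduce_func,
    ...<5 lines>...
                    overwrite_input=overwrite_input,
                    method=method)
    r = func(a, **kwargs)
    result = _quantile(arr,
                       quantiles=q,
    ...<2 lines>...
                       out=out,
                       weights=wgt)
    slices_having_nans = np.isnan(arr[-1, ...])
                                  ~~~^^^^^^^^^
IndexError: index -1 is out of bounds for axis 0 with size 0
```

Lifted: the wrist carries 5.6 N and the width is steady. I'll carry it over to the rest.

Call:
play_rows:
  commands:
    - [[0.002,0.03,0,0,0,0,1],[0.005,0.07,0,0,0,0,1],[0.008,0.11,0,0,0,0,1],[0.011,0.155,0,0,0,0,1],[0.014,0.2,0,0,0,0,1]]

```text
time_s: 16.8
tcp_pos: [0.5568, -0.1176, 0.1353]
ee_rot: [[-0.256, -0.967, -0.007], [-0.967, 0.256, 0.001], [0.001, 0.007, -1.0]]
wrist_force: [0.9, 0.4, -6.3]
gripper_width: 0.536
```

Call:
play_rows:
  commands:
    - [[0.003,0.045,0,0,0,0,1],[0.006,0.09,0,0,0,0,1],[0.009,0.135,0,0,0,0,1],[0.012,0.175,0,0,0,0,1],[0.014,0.198,0,0,0,0,1]]

```text
time_s: 17.3
tcp_pos: [0.5713, 0.0811, 0.1354]
ee_rot: [[-0.252, -0.968, -0.006], [-0.968, 0.252, -0.001], [0.002, 0.006, -1.0]]
wrist_force: [0.0, -1.2, -6.2]
gripper_width: 0.54
```

Call:
play_rows:
  commands:
    - [[0,0,-0.02,0,0,0,1],[0,0,-0.04,0,0,0,1],[0,0,-0.055,0,0,0,1],[0,0,-0.055,0,0,0,1],[0,0,-0.055,0,0,0,1]]

```text
time_s: 17.8
tcp_pos: [0.5724, 0.078, 0.0819]
ee_rot: [[-0.254, -0.967, -0.004], [-0.967, 0.254, -0.002], [0.002, 0.003, -1.0]]
wrist_force: [0.8, -1.2, -5.4]
gripper_width: 0.54
```

Run:
```python
from h import *
s=r.sense();print(s['tcp_pos'],s['wrist_force'],s['gripper_width'])
c=wrist('w9');P=cloud(c,c['E']);T=cloud(c,c['mount'])*1000
m=(abs(T[...,0])<65)&(abs(T[...,1])<60)&(T[...,2]>-32)&(T[...,2]<-20)&(c['range_z']>0)
g=T[m];print(len(g),'tool z pct',np.percentile(g[:,2],[2,25,50,75,98]),cv2.minEnclosingCircle(g[:,:2].astype(np.float32)))
A=np.c_[P[m][:,:2],np.ones(m.sum())]
print('slope',np.linalg.lstsq(A,P[m][:,2],rcond=None)[0],np.median(P[m][:,2]))
cv2.imwrite('pics/w9.png',c['image'][120:300,150:490,::-1])
```

```text
[0.5723776  0.07801302 0.08187386] [ 0.83879483 -1.19746613 -5.35461784] 0.5404209510967098
11485 tool z pct [-29.62336041 -25.88786152 -25.41433067 -24.97915394 -23.96499331] ((0.1093829795718193, 1.026560664176941), 55.2332763671875)
slope [-4.92462761e-03  2.45131565e-05  1.10261118e-01] 0.10734548971329005
```

The flange hangs level, with its underside at about 0.0975 (17 mm above the rest) and centred at (0.572,0.078). Now lowering gently.

Call:
play_rows:
  commands:
    - [[0,0,-0.005,0,0,0,1],[0,0,-0.01,0,0,0,1],[0,0,-0.013,0,0,0,1],[0,0,-0.013,0,0,0,1]]

```text
time_s: 18.25
tcp_pos: [0.5732, 0.0784, 0.0699]
ee_rot: [[-0.254, -0.967, -0.001], [-0.967, 0.254, -0.0], [0.001, 0.001, -1.0]]
wrist_force: [-0.9, 0.0, -5.7]
gripper_width: 0.541
```

Call:
play_rows:
  commands:
    - [[0,0,-0.001,0,0,0,1],[0,0,-0.002,0,0,0,1],[0,0,-0.0025,0,0,0,1]]

```text
time_s: 18.55
tcp_pos: [0.5737, 0.0786, 0.068]
ee_rot: [[-0.254, -0.967, 0.0], [-0.967, 0.254, 0.0], [-0.0, -0.0, -1.0]]
wrist_force: [-0.6, 0.5, -6.4]
gripper_width: 0.534
```

Call:
play_rows:
  commands:
    - [[0,0,-0.0007,0,0,0,1],[0,0,-0.0015,0,0,0,1]]

```text
time_s: 18.75
tcp_pos: [0.5738, 0.0786, 0.0665]
ee_rot: [[-0.254, -0.967, 0.0], [-0.967, 0.254, 0.0], [-0.0, -0.0, -1.0]]
wrist_force: [-0.2, -0.4, -5.8]
gripper_width: 0.537
```

Call:
play_rows:
  commands:
    - [[0,0,-0.0007,0,0,0,1],[0,0,-0.0014,0,0,0,1]]

```text
time_s: 18.95
tcp_pos: [0.5737, 0.0786, 0.065]
ee_rot: [[-0.254, -0.967, 0.0], [-0.967, 0.254, -0.0], [-0.0, -0.0, -1.0]]
wrist_force: [-0.9, -0.0, -6.7]
gripper_width: 0.541
```

Call:
play_rows:
  commands:
    - [[0,0,-0.0005,0,0,0,1],[0,0,-0.001,0,0,0,1]]

```text
time_s: 19.15
tcp_pos: [0.5737, 0.0786, 0.064]
ee_rot: [[-0.254, -0.967, -0.0], [-0.967, 0.254, 0.0], [-0.0, 0.0, -1.0]]
wrist_force: [-0.1, 0.5, -5.9]
gripper_width: 0.534
```

Call:
play_rows:
  commands:
    - [[0,0,-0.0005,0,0,0,1],[0,0,-0.001,0,0,0,1]]

```text
time_s: 19.35
tcp_pos: [0.5737, 0.0786, 0.0638]
ee_rot: [[-0.254, -0.967, 0.0], [-0.967, 0.254, -0.0], [0.0, -0.0, -1.0]]
wrist_force: [-2.5, -0.1, -0.6]
gripper_width: 0.538
```

Call:
play_rows:
  commands:
    - [[0,0,-0.0005,0,0,0,1],[0,0,-0.001,0,0,0,1]]

```text
time_s: 19.55
tcp_pos: [0.5737, 0.0786, 0.0637]
ee_rot: [[-0.254, -0.967, 0.0], [-0.967, 0.254, -0.0], [0.0, -0.001, -1.0]]
wrist_force: [-6.4, 0.8, 7.7]
gripper_width: 0.54
```

It's seated at z=0.0637. I'll relieve the press, then open.

Call:
play_rows:
  commands:
    - [[0,0,0.001,0,0,0,1],[0,0,0.001,0,0,0,0.4],[0,0,0.001,0,0,0,0.2],[0,0,0.001,0,0,0,0],[0,0,0.001,0,0,0,0]]

```text
time_s: 20.05
tcp_pos: [0.5743, 0.0787, 0.0632]
ee_rot: [[-0.254, -0.967, 0.001], [-0.967, 0.254, 0.0], [-0.001, -0.001, -1.0]]
wrist_force: [0.3, 0.3, 0.4]
gripper_width: 0.789
```

Call:
play_rows:
  commands:
    - [[0,0,0,0,0,0,0],[0,0,0,0,0,0,0],[0,0,0,0,0,0,0],[0,0,0,0,0,0,0],[0,0,0,0,0,0,0]]

```text
time_s: 20.55
tcp_pos: [0.5737, 0.0786, 0.063]
ee_rot: [[-0.254, -0.967, 0.0], [-0.967, 0.254, 0.0], [-0.0, -0.0, -1.0]]
wrist_force: [-0.2, 0.4, -0.4]
gripper_width: 1.002
```

Call:
play_rows:
  commands:
    - [[0,0,0.02,0,0,0,0],[0,0,0.05,0,0,0,0],[0,0,0.1,0,0,0,0],[0,0,0.14,0,0,0,0],[0,0.03,0.17,0,0,0,0]]

```text
time_s: 21.05
tcp_pos: [0.5744, 0.1069, 0.2367]
ee_rot: [[-0.257, -0.966, 0.004], [-0.966, 0.257, 0.001], [-0.002, -0.004, -1.0]]
wrist_force: [0.6, 0.4, -0.3]
gripper_width: 1.001
```

Call:
play_rows:
  commands:
    - [[0,0.05,0,0,0,0,0],[0,0.1,0,0,0,0,0],[-0.01,0.15,0,0,0,0,0],[-0.02,0.17,0,0,0,0,0],[-0.02,0.17,0,0,0,0,0]]

```text
time_s: 21.55
tcp_pos: [0.5524, 0.2815, 0.2325]
ee_rot: [[-0.25, -0.968, -0.001], [-0.968, 0.25, -0.0], [0.0, 0.001, -1.0]]
wrist_force: [0.4, -0.3, -0.5]
gripper_width: 1.0
```

Run:
```python
from h import *
s=r.sense();print(s['tcp_pos'],s['wrist_force'],s['gripper_width'])
t=save('top','top9');b=save('scene','scene9');w=wrist('w10')
cv2.imwrite('pics/z9.png',np.vstack([np.hstack([cv2.resize(t['image'][150:250,230:330,::-1],(300,300),interpolation=2),cv2.resize(b['image'][185:285,320:440,::-1],(360,300),interpolation=2)]),cv2.resize(w['image'][:290,:,::-1],(660,299))]))
for n,P in(('w',cloud(w,w['E'])),('top',cloud(t)),('scene',cloud(b))):
    m=(P[...,2]>.084)&(P[...,2]<.098)&(np.hypot(P[...,0]-.573,P[...,1]-.078)<.065)
    q=P[m]
    if len(q)<20: continue
    A=np.c_[q[:,:2]-q[:,:2].mean(0),np.ones(len(q))];print(n,len(q),np.linalg.lstsq(A,q[:,2],rcond=None)[0].round(4),cv2.minEnclosingCircle((q[:,:2]*1000).astype(np.float32)))
    m=(P[...,2]>.072)&(P[...,2]<.086)&(P[...,0]>.45)&(P[...,0]<.518)&(P[...,1]>.04)&(P[...,1]<.1)
    q=(P[m][:,:2]*1000).astype(np.float32)
    if len(q)>8:f=cv2.fitLine(q,2,0,.01,.01).ravel();print('leg',len(q),f,np.degrees(np.arctan2(.0783*1000-f[3],589.3-f[2])))
for f in('top0','top9'):
    c=np.load('pics/%s.npz'%f)
a,b2=[np.load('pics/%s.npz'%f)['image'].astype(int) for f in('top0','top9')]
```

```text
[0.55243521 0.281533   0.23249469] [ 0.42441965 -0.30287455 -0.48335502] 0.9995683802083366
w 3952 [-0.0039 -0.0218  0.0895] ((573.5072631835938, 83.53277587890625), 54.35054016113281)
top 495 [-0.0042  0.0063  0.0898] ((571.6686401367188, 76.08616638183594), 55.976749420166016)
leg 63 [9.8623359e-01 1.6535798e-01 4.8300449e+02 5.9083897e+01] 10.247259
scene 610 [ 0.0046 -0.0027  0.0894] ((575.07275390625, 79.20932006835938), 56.38282775878906)
leg 63 [9.8359424e-01 1.8039504e-01 4.8694705e+02 6.1214870e+01] 9.476652
```

View pics/z9.png

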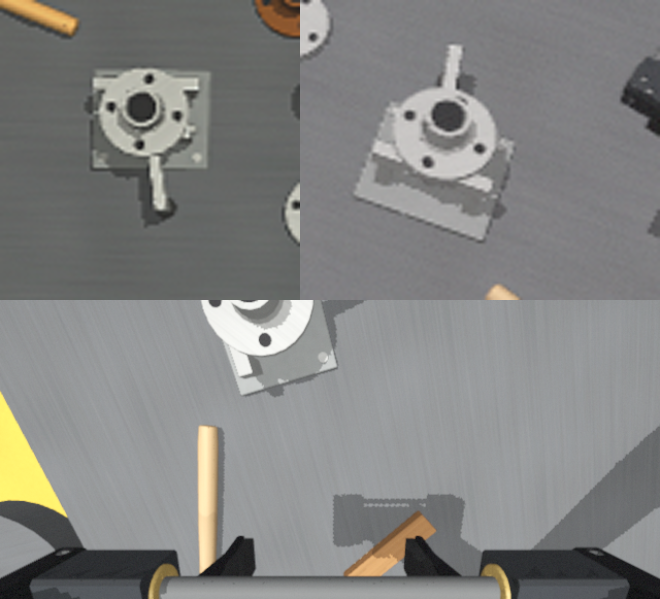

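The flange lies level on the bar and leg: disc top at 0.0895, slopes mostly under 0.01. The leg angle is unchanged at about 9.5–10°, and the robot is clear of everything. Handing in.

```bash
python3 -c "
from station import r
print(r.finish_job())"
```

```text
the job is handed in; nothing more can be done
None
```

I swung the leg out to its stop, set the flange on the rest neck up, and handed the job in at about 22 s. The hand-in reports no verdict.

**Leg:** I pushed it to about 1.74 rad, where the force at the foot rose sharply. The highest force I read was 13 N in total, about 12 N of it square to the leg. I eased to about 7.4 N and held for 0.2 s, which works out to roughly 17 N on the stop screw. Later views put the leg at 9.5–10.2° past −x, against about 9.6° just after I backed away. That check is only good to about half a millimetre at the screw.

**Flange:** It settled with about 8 N of measured downward press.
- **Height:** its top face is at 0.0895 m, so the underside is about 79.5 mm above the bench.
- **Position:** its centre is near (0.573, 0.078), close to the suggested spot.
- **Level:** the top and scene cameras show slopes under 0.007 rad. The wrist view, which saw only part of the disc, gave 0.022; that is also within the 0.04 limit.

**What went wrong or disagreed:**
- **Finger tips:** they are really about 35 mm short of the reported TCP, so my first grasp closed on air above the neck. The wrist camera showed this and I corrected the height; the flange had not moved.
- **Leg push height:** for the same reason, the push landed on the leg's beam near the foot (about 75 mm up) rather than halfway up the post.
- **Not checked:** I could not measure the flange's force on the leg, and I did not measure whether any bystander had moved. I saw no sign that I had touched one.

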